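Show the set ring to the bench camera

ROBOT

A 6-joint arm with a two-finger parallel gripper is mounted at the origin on the work surface. World frame = base frame: x ahead of the robot, y to its left, z up, the work surface at z = 0. Lengths are in m, angles in rad, forces in N, time in s.
With the tool pointing down it reaches from about 0.375 to 0.975 m from the base axis. Payload 3.8 kg.
Tool frame: the origin (TCP) lies between the finger pads; the fingertips stand 11 mm ahead of it and the grasp point (between the pads) lies 8 mm behind it; x points along the fingers, z is the direction in which the jaws open and shut, and the axes are right-handed (so a half turn about x gives the same grasp; the last joint's range is limited). The gripper opens to 85 mm and grips with 20 to 120 N. Pads are 22 mm wide; open, the fingers measure 114 mm over their backs; the gripper's body (76 mm by 85 mm) begins 54 mm behind the grasp point. The pads swing forward as they close: fully open they stand 13 mm farther back than shut.
Start: joints at [1.159, 0.264, 1.604, -0, 1.274, -0.037], TCP at [0.247, 0.628, 0.242] pointing down, gripper open.
Joint ranges: [-2.63, 2.63], [-0.94, 2.18], [0.31, 2.57], [-1.31, 4.45], [0, 2.66], [-2.55, 2.55]. Speed limits (rad/s): [2.57, 2.57, 3.14, 3.14, 3.14, 3.14].

INTERFACE

Orientations are given as a rotation vector (axis times angle).
In Python, from workcell import bot gives the robot as it stands.
- The arm moves only by the tool step_arm, never from a script. Its argument "targets" is one flat list of numbers, 7 for each row, row after row: the shift along the tool's x, y, z in m, then the turn, a rotation vector about the tool's x, y, z in degrees, then the closure in counts, from 0 (fully open) to 255 (shut). A call has 1 to 20 rows; each row is the pose to reach, as a shift and turn from the pose commanded when the call began, along the tool's axes at that moment; what a row does not reach only later rows make up. A row lasts 1/8 s, in which the tool goes at most 62.5 mm and 10.7 degrees, less where a joint would pass 70% of its speed; a pose out of reach is approached as far as the arm can. A call with a gripper value outside its range is refused whole. The fingers move at their own pace and stop on an object; "squeeze" is the grip in N (left out, the last holds). Time passes only in rows, so rows that repeat a pose let the fingers close. It gives the time, the measured TCP pose, the force and the opening at its end, in the units of the state.
- bot.read_state(): the state, without advancing time (a new reading comes with each control period).
- bot.read_camera(name): name is "scene" or "top" or "wrist"; returns a dict with "frame" (384x512x3 uint8, red, green, blue), "depth" (384x512 float32, m along the optical axis (not along the pixel's ray), 0 where there is no reading), "fx", "fy", "cx", "cy" (pixels), "rvec" (rotation vector, rad) and "tvec" (3), from world to camera coordinates, as OpenCV has them. Camera axes: x right, y down, z forward; pixel columns grow to the right and rows downward; lengths in m; the calibration is good to about 2 mm. A picture is of the moment at which its call begins.
- bot.finish_job(): hands the job in, once; it reports no verdict.
The state is a dict: "time": time; "q": joint angles; "joint_vel": joint speeds; "joint_torque": joint torques, N m; "tool_pos": TCP position; "tcp_rot": TCP orientation; "wrist_force": force on the tool from outside, world axes, zero at the start; "torque": the same for the moment, N m; "width": opening from 0.0 (shut) to 1.0 (fully open).
Only numpy, scipy, OpenCV 4.12 (cv2) and the standard library are available. Lean on these libraries where they do the work, as an engineer would, in place of code of your own. Each camera call takes 0.05 s, during which the arm holds its last target.

TASK

Someone left the file lying across the sweep tray: first lay it flat in both notches of the file rest, balanced in the middle (handle to either side). Then take the ring clamp out of the tray and hold it up to the inspection camera, stone towards the lens, the clamp lying straight along the camera's line of sight and the stone six centimetres in front of the middle of the glass. Finish still holding it there, motionless in the air; do not touch the camera or push the other things on the bench about.

Things in the scene. Friction and masses are not known exactly. Their poses are not given: they have to be found in the camera images.
- tray: Aluminium open tray, 240 (x) x 160 (y) x 40 mm high, walls and floor 5 mm, fixed to the bench. Origin: centre of its underside; z up.
- file: Steel file, red handle, 0.2 kg. Blade 200 x 20 x 6 mm; round handle 23 mm thick. Origin: under the blade at the balance point: grip there across the 20 mm. +x to the tip (124 mm off), -x to the handle (blade ends at -76 mm, handle at -186 mm); z up, blade's top 6 mm above origin. Starts flat across the tray's two long rims, underside 40 mm above the bench, over the ring clamp.
- rest: Wooden file rest fixed to the bench: dark foot 150 x 70 x 15 mm, two pale uprights 12 mm thick at x = -50 and +50 mm, each with a notch 30 mm wide (in y), open upward, floor 70 mm and prong tops 86 mm above the bench. Origin: centre of its underside. A file in both notches lies along the rest's x, its underside 70 mm above the origin.
- clamp: Wooden ring clamp, 0.1 kg: pale bar 120 (x) x 24 (y) x 22 (z) mm with a brass band; a silver ring of 21 mm with a green stone is fixed in its nose (+x end). Origin: centre of the bar's underside; z up. Starts flat on the tray floor (5 mm above the bench) under the file, x roughly along the tray's x. Grip across the 24 mm near the origin.
- stone (a point): The tip of the green stone: 84 mm along +x and 11 mm along +z from the clamp's origin, on the bar's long centre line. Axes as the clamp.
- camera: Inspection camera stand fixed to the bench: grey foot 130 x 160 mm, steel post 22 mm thick, 408 mm high, 75 mm to +x of the origin; carries the carriage and head, which count as part of it. Origin: on the bench under the middle of the camera head (the foot reaches from -20 to +110 mm in x).
- scope: Camera head: white cylinder 44 mm thick, 70 mm long, with black lens barrel 34 mm thick, on a tilting bracket that holds still. Origin: middle of the white cylinder. +x runs from the lens back through the head, along the line of sight, away from the robot and upward (0.08 to 0.36 rad above level). The clamp's +x must run along this +x.
- lens (a point): Centre of the front glass, 60 mm along -x from the head's origin. Axes as scope.
- focus (a point): The place for the stone: 60 mm in front of the glass on the line of sight (120 mm along -x from the head's origin). Axes as scope.
- bench_block: Bystander: loose steel block 60 x 60 x 20 mm. Origin: centre of its underside.
- jar: Bystander: glass jar, 68 mm thick, 85 mm high. Origin: centre of its underside.
- spool: Bystander: brass wire spool, 56 mm thick, 35 mm high. Origin: centre of its underside.
- hammer: Bystander: hammer lying on the bench.
- screwdriver: Bystander: screwdriver lying on the bench.
- disc: Bystander in the tray: copper disc 28 mm across, 6 mm thick, in a corner at the -x end. Origin: centre of its underside.
- bar: Bystander in the tray: brass bar 12 x 40 x 8 mm, in the other corner at the -x end. Origin: centre of its underside.

How it is judged:
By the outcome, as a careful person would: the job done as asked, in the order asked, and still so for the second after the job is handed in, while the arm keeps its last pose, push and grip.
It also fails if it takes over 58 s, if anything falls off the work surface, if the arm or the gripper's body presses on something with over 40 N, if the wrist force passes 120 N, or if a joint passes its speed limit or range.

## Working session

There is one attempt and no reset: what is moved stays moved. The work goes in short steps, Python scripts to look and compute and a tool call to move; the robot and the scene stay as the last step left them, time stands still between calls to the robot, and variables do not carry over. Pictures are saved under pics/ and viewed, and the job is handed in when it is done.

Besides the shell and the picture viewer there is one more tool, called after ">>>" as name(argument=value, ...) on one line, values as JSON. step_arm: Moves the arm, as the interface text tells. Its arguments: {"type":"object","properties":{"targets":{"type":"array","items":{"type":"number"}},"squeeze":{"type":"number"}},"required":["targets"]}

```bash
mkdir -p pics; ls; cat > h.py <<'E'
import numpy as np, cv2, pickle
from scipy.spatial.transform import Rotation as R
from workcell import bot
def cap(n,tag):
    c=bot.read_camera(n); pickle.dump(c,open(f'pics/{tag}.pkl','wb'))
    cv2.imwrite(f'pics/{tag}.png',cv2.resize(c['frame'][:,:,::-1],(800,600))); return c
def load(tag): return pickle.load(open(f'pics/{tag}.pkl','rb'))
def cloud(c):
    d=c['depth']; v,u=np.mgrid[:d.shape[0],:d.shape[1]]
    p=np.stack([(u-c['cx'])/c['fx']*d,(v-c['cy'])/c['fy']*d,d],-1)
    Rm=R.from_rotvec(np.ravel(c['rvec'])).as_matrix()
    return (p-np.ravel(c['tvec']))@Rm   # world
def ray(c,u,v):
    Rm=R.from_rotvec(np.ravel(c['rvec'])).as_matrix(); 
    o=-Rm.T@np.ravel(c['tvec']); d=Rm.T@np.array([(u-c['cx'])/c['fx'],(v-c['cy'])/c['fy'],1]); return o,d
def onz(c,u,v,z):
    o,d=ray(c,u,v); return o+d*(z-o[2])/d[2]
def proj(c,p):
    Rm=R.from_rotvec(np.ravel(c['rvec'])).as_matrix(); q=np.atleast_2d(p)@Rm.T+np.ravel(c['tvec'])
    return np.stack([c['fx']*q[:,0]/q[:,2]+c['cx'],c['fy']*q[:,1]/q[:,2]+c['cy']],-1)
E
python3 - <<'E'
from h import *
for n in ['scene','top','wrist']:
    c=cap(n,n+'0'); print(n,c['fx'],np.round(ray(c,256,192),3))
s=bot.read_state(); print(s)
E
```

```text
pics
scene 346.98144992785564 [[ 1.271 -0.189  1.018]
 [-0.67   0.171 -0.722]]
top 413.5583639328311 [[ 0.333 -0.005  1.307]
 [ 0.163 -0.031 -0.986]]
wrist 309.55933839586754 [[ 0.171  0.658  0.372]
 [ 0.291 -0.098 -0.952]]
{'time': 0.15, 'q': array([ 1.15909206e+00,  2.64599433e-01,  1.60507153e+00,  1.91425066e-05,
        1.27370137e+00, -3.69088944e-02]), 'joint_vel': array([-0.00091051, -0.00189676, -0.00387807, -0.00013774, -0.00036731,
        0.00020986]), 'joint_torque': array([ 4.12421095e-04, -5.15904915e+01, -3.67960060e+01, -1.93948904e-04,
        8.01551796e-03, -5.15815793e-05]), 'tool_pos': array([0.24688582, 0.62763608, 0.24122892]), 'tcp_rot': array([-0.92980607,  1.36507354,  0.92826893]), 'wrist_force': array([-0.55846057,  0.29193201, -0.16611865]), 'torque': array([-0.00793706,  0.0465696 ,  0.00527658]), 'width': 0.996362907943674}
```

View pics/scene0.png

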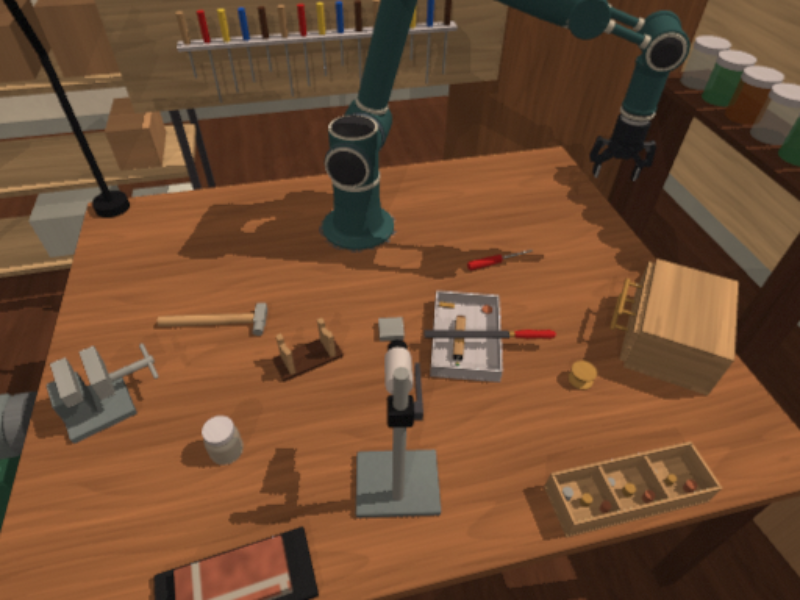

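View pics/top0.png

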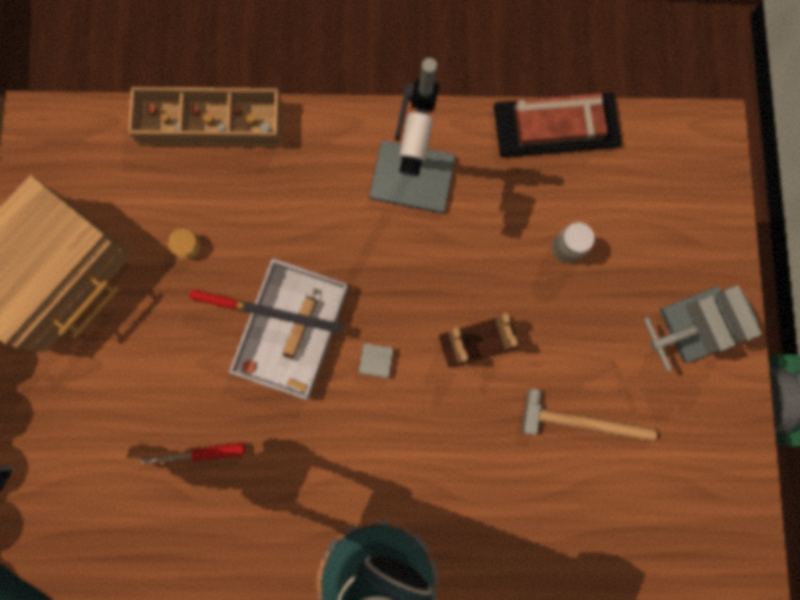

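View pics/wrist0.png

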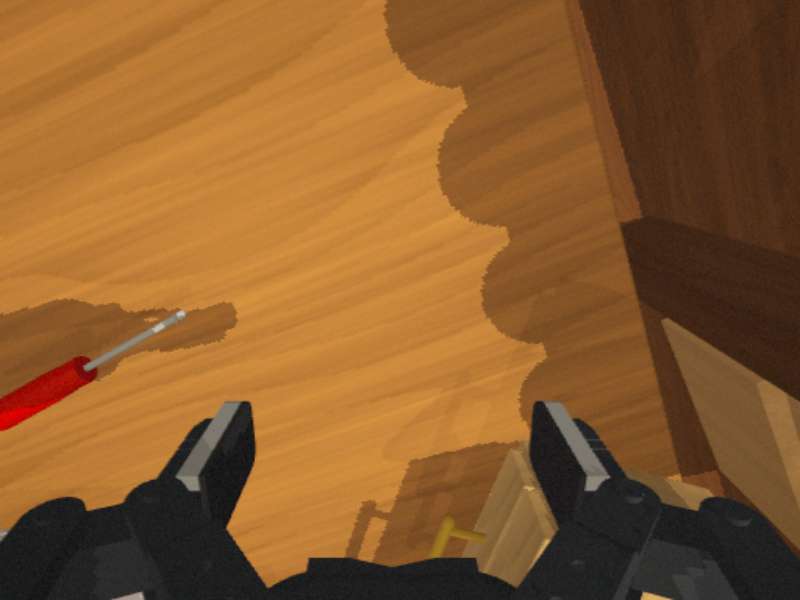

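The top view shows the file across the tray, with its handle at px (215,300) and its tip at (340,327). The clamp is under it with its nose up at (317,292), the rest is at (480,340), and the camera head is at (415,130). Next I'll measure these.

```bash
cat > m.py <<'E'
from h import *
for tag in ['top0','scene0']:
    c=load(tag); P=cloud(c); d=c['depth']
    f=c['frame'].astype(int); r,g,b=f[...,0],f[...,1],f[...,2]
    hsv=cv2.cvtColor(c['frame'],cv2.COLOR_RGB2HSV).astype(int)
    print(tag,'bench z',np.median(P[300:330,100:150,2]))
    red=(r>120)&(g<60)&(b<60)
    n,l,st,ce=cv2.connectedComponentsWithStats(red.astype(np.uint8))
    for i in range(1,n):
        if st[i,4]>30:
            m=l==i; print(' red',ce[i],st[i,4],np.round(P[m].mean(0),4), 'maxz',np.percentile(P[m][:,2],95).round(4))
    # height slabs
    reg=(P[...,0]>.3)&(P[...,0]<.9)&(np.abs(P[...,1])<.5)
    for lo,hi in [(.064,.084),(.076,.095)]:
        m=(reg&(P[...,2]>lo)&(P[...,2]<hi)).astype(np.uint8)
        n,l,st,ce=cv2.connectedComponentsWithStats(m)
        for i in range(1,n):
            if st[i,4]>15: print('  slab',lo,hi,ce[i].round(),st[i,4],P[l==i].mean(0).round(3))
c=load('top0');P=cloud(c)
x=np.r_[cv2.resize(c['frame'][150:280,120:370],None,fx=3.2,fy=3.2,interpolation=cv2.INTER_CUBIC)[:,:,::-1]]
cv2.imwrite('pics/topcrop.png',x)
c=load('scene0')
cv2.imwrite('pics/scenecrop.png',cv2.resize(c['frame'][170:330,160:370],None,fx=3.7,fy=3.7,interpolation=cv2.INTER_CUBIC)[:,:,::-1])
E
python3 m.py
```

```text
top0 bench z -0.002116715376493321
 red [135.8034188  190.91452991] 234 [0.5435 0.3259 0.0432] maxz 0.0546
 red [145.74193548 286.12903226] 124 [0.2556 0.2889 0.0202] maxz 0.0257
  slab 0.064 0.084 [369. 152.] 199 [ 0.662 -0.39   0.081]
  slab 0.064 0.084 [325. 211.] 70 [ 0.48  -0.25   0.073]
  slab 0.064 0.084 [293. 221.] 73 [ 0.45  -0.156  0.073]
  slab 0.076 0.095 [370. 151.] 298 [ 0.663 -0.393  0.083]
  slab 0.076 0.095 [323. 203.] 26 [ 0.503 -0.244  0.085]
  slab 0.076 0.095 [291. 212.] 28 [ 0.475 -0.149  0.084]
  slab 0.076 0.095 [328. 218.] 27 [ 0.458 -0.257  0.084]
  slab 0.076 0.095 [296. 227.] 26 [ 0.43  -0.162  0.084]
scene0 bench z -0.0008167525772151442
 red [307.06349206 167.6984127 ] 63 [0.2529 0.2947 0.0209] maxz 0.0262
 red [342.87931034 213.03448276] 116 [0.5432 0.3294 0.0468] maxz 0.0543
  slab 0.064 0.084 [207. 212.] 58 [ 0.454 -0.156  0.074]
  slab 0.064 0.084 [181. 223.] 58 [ 0.484 -0.251  0.075]
  slab 0.064 0.084 [139. 277.] 183 [ 0.67  -0.392  0.08 ]
  slab 0.064 0.084 [254. 311.] 25 [ 0.849 -0.077  0.074]
  slab 0.076 0.095 [205. 206.] 20 [ 0.431 -0.162  0.083]
  slab 0.076 0.095 [210. 214.] 20 [ 0.475 -0.15   0.084]
  slab 0.076 0.095 [178. 216.] 21 [ 0.46  -0.258  0.084]
  slab 0.076 0.095 [183. 226.] 22 [ 0.504 -0.245  0.083]
  slab 0.076 0.095 [139. 275.] 295 [ 0.665 -0.393  0.084]
  slab 0.076 0.095 [254. 309.] 22 [ 0.849 -0.078  0.085]
```

```bash
ls pics
```

```text
scene0.pkl
scene0.png
scenecrop.png
top0.pkl
top0.png
topcrop.png
wrist0.pkl
wrist0.png
```

View pics/topcrop.png

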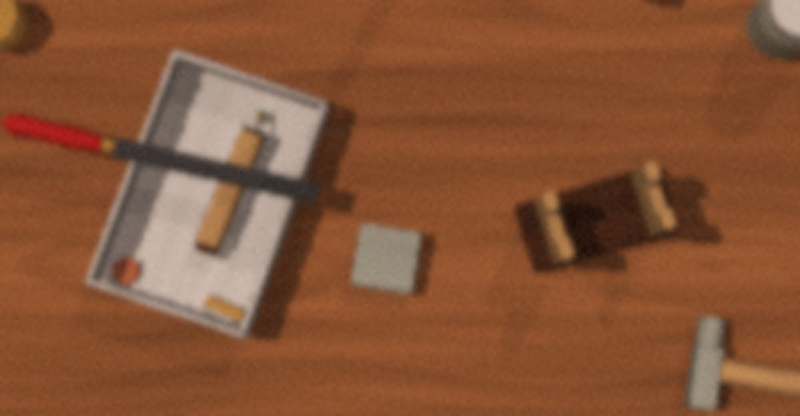

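View pics/scenecrop.png

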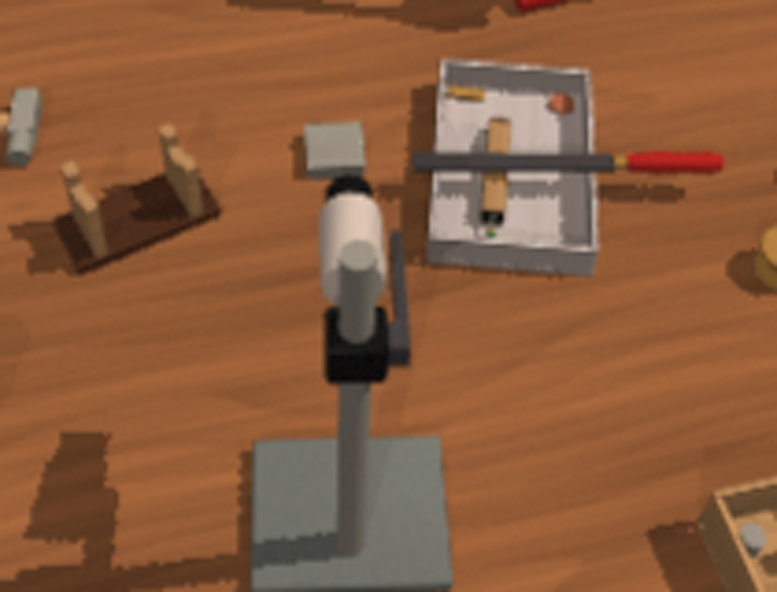

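```bash
cat > m2.py <<'E'
from h import *
def line(p):
    c=p.mean(0); u,s,v=np.linalg.svd(p-c); return c,v[0],s/np.sqrt(len(p))
for tag in ['top0','scene0']:
    c=load(tag); P=cloud(c); f=c['frame'].astype(int); r,g,b=f[...,0],f[...,1],f[...,2]
    hsv=cv2.cvtColor(c['frame'],cv2.COLOR_RGB2HSV).astype(int)
    reg=(P[...,0]>.38)&(P[...,0]<.7)&(P[...,1]>.02)&(P[...,1]<.42)
    red=reg&(r>120)&(g<60)&(b<60)
    blade=reg&(P[...,2]>.036)&(P[...,2]<.056)&(f.max(-1)<95)&(f.max(-1)-f.min(-1)<30)
    blade=cv2.morphologyEx(blade.astype(np.uint8),cv2.MORPH_OPEN,np.ones((3,3)))>0
    n,l,st,ce=cv2.connectedComponentsWithStats(blade.astype(np.uint8)); i=1+np.argmax(st[1:,4]); blade=l==i
    # cast to plane z of top of blade
    def cast(m,z):
        v,u=np.nonzero(m); return np.array([onz(c,a,bb,z) for a,bb in zip(u,v)])
    zb=np.median(P[blade][:,2]); print(tag,'blade z',zb,st[i])
    Q=cast(blade,zb)[:,:2]; Qr=cast(red,.0515)[:,:2]
    cc,ax,s=line(Q); 
    if ax@(Qr.mean(0)-cc)>0: ax=-ax
    t=(Q-cc)@ax; tr=(Qr-cc)@ax
    print(' ax',ax,np.degrees(np.arctan2(ax[1],ax[0])),'tip',cc+ax*t.max(),'blade/handle junction',cc+ax*t.min(),'len',np.ptp(t),'handle end',cc+ax*tr.min(),'tot',t.max()-tr.min())
    print(' balance from tip',cc+ax*(t.max()-.124),'from handle end',cc+ax*(tr.min()+.186))
    # clamp
    wood=reg&(P[...,2]>.012)&(P[...,2]<.045)&(hsv[...,0]>8)&(hsv[...,0]<25)&(r>110)&(hsv[...,1]>70)&(P[...,0]>.43)
    n,l,st,ce=cv2.connectedComponentsWithStats(wood.astype(np.uint8))
    for i in range(1,n):
        if st[i,4]>15: print('  wood',ce[i].round(),st[i,4],P[l==i].mean(0).round(4))
    big=[i for i in range(1,n) if st[i,4]>40]
    W=P[np.isin(l,big)]; cc,ax,s=line(W[:,:2]); ax=ax*np.sign(ax[0]); t=(W[:,:2]-cc)@ax
    print(' clamp',cc,ax,np.degrees(np.arctan2(ax[1],ax[0])),t.min(),t.max(),'mid',cc+ax*(t.min()+t.max())/2,'z',np.percentile(W[:,2],[20,50,80]))
    gr=reg&(g>r+12)&(g>b+5)
    if gr.any(): print(' green',P[gr].mean(0),gr.sum())
    # scope: white
    reg2=(P[...,0]>.5)&(P[...,0]<1.2)&(np.abs(P[...,1])<.25)&(P[...,2]>.15)
    wh=reg2&(f.min(-1)>110)
    n,l,st,ce=cv2.connectedComponentsWithStats(wh.astype(np.uint8))
    for i in range(1,n):
        if st[i,4]>30: print('  white',ce[i].round(),st[i],P[l==i].mean(0).round(4))
E
python3 m2.py
python3 - <<'E'
from h import *
for t,(a,b,c0,d0) in {'top0':(20,140,220,320),'scene0':(190,330,220,300)}.items():
    c=load(t); cv2.imwrite(f'pics/sc_{t}.png',cv2.resize(c['frame'][a:b,c0:d0],None,fx=4,fy=4,interpolation=cv2.INTER_CUBIC)[:,:,::-1])
    P=cloud(c); m=(P[...,0]>.5)&(P[...,0]<1.2)&(np.abs(P[...,1])<.25)&(P[...,2]>.15); print(t,m.sum())
E
```

```text
top0 blade z 0.04416474249283277 [156 194  63  19 353]
 ax [-0.22188328 -0.97507323] -102.81967110795381 tip [0.48527176 0.07088561] blade/handle junction [0.52898294 0.26297578] len 0.19700076252665644 handle end [0.55369382 0.37156856] tot 0.3083696046518303
 balance from tip [0.51278529 0.19179469] from handle end [0.51242353 0.19020494]
  wood [116. 154.] 230 [0.6619 0.3949 0.0332]
  wood [196. 196.] 85 [0.5315 0.1428 0.0261]
  wood [187. 217.] 158 [0.4652 0.1678 0.0248]
 clamp [0.57277373 0.27373393] [0.59960633 0.8002951 ] 53.1582915433746 -0.16699900627655725 0.1784624283882342 mid [0.5762105  0.27832099] z [0.02420577 0.02915564 0.03397261]
  white [265.  86.] [256  72  19  28 385] [ 0.7646 -0.0585  0.328 ]
scene0 blade z 0.04493704570582795 [272 212  54   5 224]
 ax [-0.22240662 -0.974954  ] -102.85042481908467 tip [0.48697393 0.0740746 ] blade/handle junction [0.53053664 0.2650385 ] len 0.19586965134310835 handle end [0.55466793 0.37082178] tot 0.30437044204728353
 balance from tip [0.51455235 0.1949689 ] from handle end [0.5133003  0.18948034]
  wood [294. 207.] 56 [0.4566 0.1716 0.0255]
  wood [293. 222.] 63 [0.5262 0.145  0.0261]
  wood [373. 237.] 153 [0.6614 0.3959 0.0344]
 clamp [0.5879199  0.29158554] [0.5825651  0.81278405] 54.36883920327554 -0.1895993172625314 0.15459747210800645 mid [0.57772447 0.27736107] z [0.02590549 0.03229958 0.03491579]
 green [0.57051771 0.12923737 0.01905582] 2
  white [255. 233.] [248 222  16  23 294] [ 0.7776 -0.0623  0.3448]
top0 1227
scene0 1287
```

View pics/sc_top0.png

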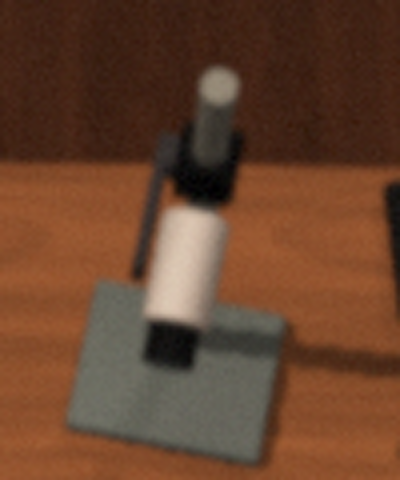

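View pics/sc_scene0.png

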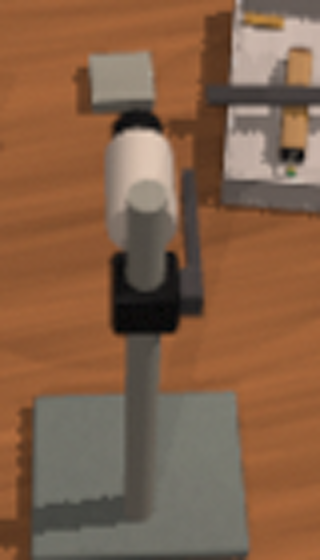

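```bash
cat >> h.py <<'E'
def Rdown(zdir_deg):
    a=np.radians(zdir_deg); x=np.array([0,0,-1.]); z=np.array([np.cos(a),np.sin(a),0]); return np.stack([x,np.cross(z,x),z],1)
def rel(p,Rt,p0=None,R0=None):
    s=bot.read_state()
    p0=s['tool_pos'] if p0 is None else p0; R0=R.from_rotvec(s['tcp_rot']).as_matrix() if R0 is None else R0
    t=R0.T@(np.array(p)-p0); w=np.degrees(R.from_matrix(R0.T@Rt).as_rotvec()); print('shift mm',(t*1000).round(1),'turn deg',w.round(2)); return t,w
def st():
    s=bot.read_state(); Rm=R.from_rotvec(s['tcp_rot']).as_matrix()
    print('t',s['time'],'q',s['q'].round(3),'p',s['tool_pos'].round(4),'F',s['wrist_force'].round(1),'w',round(s['width'],3)); print(Rm.round(3))
E
python3 - <<'E'
from h import *
st()
rel([.513,.191,.2],Rdown(-12.8)); rel([.513,.191,.2],Rdown(167.2))
E
```

```text
t 0.15 q [ 1.159  0.265  1.605  0.     1.274 -0.037] p [0.2469 0.6276 0.2412] F [-0.6  0.3 -0.2] w 0.996
[[-0.001 -0.931  0.366]
 [-0.002  0.366  0.931]
 [-1.     0.    -0.002]]
shift mm [  41.7 -407.5 -308.8] turn deg [ 8.133e+01 -9.000e-02  7.000e-02]
shift mm [  41.7 -407.5 -308.8] turn deg [-9.867e+01 -7.000e-02 -9.000e-02]
```

>>> step_arm(targets=[0.0, -0.2, -0.15, 40, 0, 0, 0, 0.0, -0.2, -0.15, 40, 0, 0, 0, 0.0, -0.2, -0.15, 40, 0, 0, 0, 0.0, -0.2, -0.15, 40, 0, 0, 0, 0.04, -0.407, -0.309, 81.3, 0, 0, 0, 0.04, -0.407, -0.309, 81.3, 0, 0, 0, 0.04, -0.407, -0.309, 81.3, 0, 0, 0, 0.04, -0.407, -0.309, 81.3, 0, 0, 0, 0.04, -0.407, -0.309, 81.3, 0, 0, 0, 0.04, -0.407, -0.309, 81.3, 0, 0, 0, 0.04, -0.407, -0.309, 81.3, 0, 0, 0])

```text
time: 1.52
tool_pos: [0.5122, 0.1928, 0.2025]
tcp_rot: [0.174, 1.564, -0.173]
wrist_force: [0.2, -0.0, 0.5]
width: 0.998
```

```bash
python3 - <<'E'
from h import *
st(); c=cap('wrist','w1'); print(np.array(ray(c,256,192)).round(3))
E
```

```text
t 1.525 q [3.140e-01 5.200e-02 1.923e+00 1.000e-03 1.167e+00 5.350e-01] p [0.5122 0.1928 0.2025] F [ 0.2 -0.   0.5] w 0.998
[[-0.     0.219  0.976]
 [ 0.001  0.976 -0.219]
 [-1.     0.001 -0.   ]]
[[ 0.531  0.273  0.334]
 [-0.051 -0.303 -0.952]]
```

View pics/w1.png

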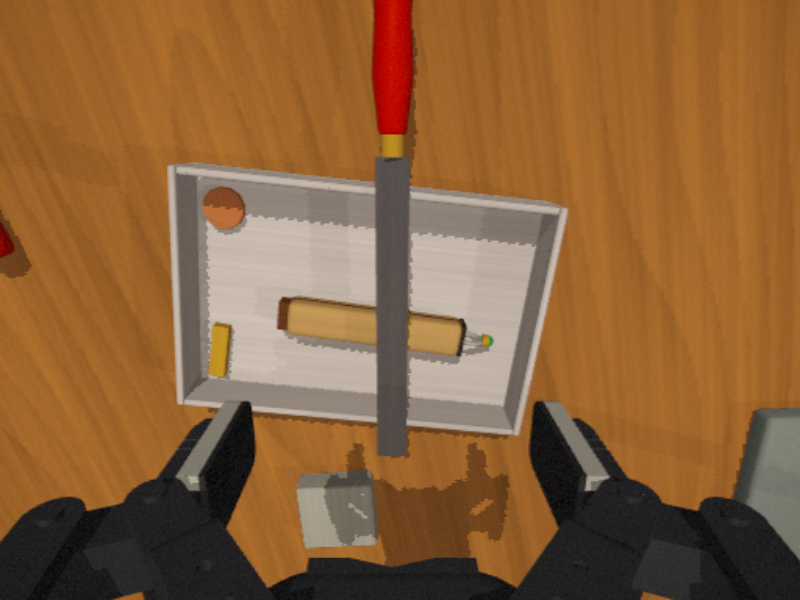

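The wrist view shows the blade edges at u≈376–410, the handle end of the blade at v≈158 and the tip at v≈456. The clamp runs from (280,313) to its stone at (488,341).

```bash
cat > m3.py <<'E'
import sys
from h import *
def line(p):
    c=p.mean(0); u,s,v=np.linalg.svd(p-c,full_matrices=False); return c,v[0],s/np.sqrt(len(p))
def cast(c,m,z):
    v,u=np.nonzero(m); return np.array([onz(c,a,bb,z) for a,bb in zip(u,v)])
c=load(sys.argv[1]); P=cloud(c); f=c['frame'].astype(int); r,g,b=f[...,0],f[...,1],f[...,2]
hsv=cv2.cvtColor(c['frame'],cv2.COLOR_RGB2HSV).astype(int)
reg=(P[...,0]>.38)&(P[...,0]<.7)&(P[...,1]>.02)&(P[...,1]<.42)
print('bench',np.median(P[20:80,20:100,2]))
blade=reg&(P[...,2]>.036)&(P[...,2]<.056)&(f.max(-1)<110)&(f.max(-1)-f.min(-1)<30)
blade=cv2.morphologyEx(blade.astype(np.uint8),cv2.MORPH_OPEN,np.ones((5,5)))
n,l,s,ce=cv2.connectedComponentsWithStats(blade)
if n>1:
    i=1+np.argmax(s[1:,4]); bl=l==i; zb=np.median(P[bl][:,2]); Q=cast(c,bl,zb)[:,:2]; cc,ax,sv=line(Q); ax=ax*-np.sign(ax[1]); t=(Q-cc)@ax
    w=(Q-cc)@np.array([-ax[1],ax[0]])
    print('blade z',zb,s[i],'ang',np.degrees(np.arctan2(ax[1],ax[0])),'len',np.ptp(t),'wid',np.percentile(w,[1,99]),'balance(tip)',cc+ax*(t.max()-.124),'balance(junction)',cc+ax*(t.min()+.076))
wood=reg&(P[...,2]>.015)&(P[...,2]<.036)&(hsv[...,0]>8)&(hsv[...,0]<25)&(r>110)&(hsv[...,1]>70)&(P[...,0]>.425)&(P[...,0]<.6)&(P[...,1]>.1)
wood=cv2.morphologyEx(wood.astype(np.uint8),cv2.MORPH_OPEN,np.ones((3,3)))
n,l,s,ce=cv2.connectedComponentsWithStats(wood)
for i in range(1,n):
    if s[i,4]>100: print('  wood',ce[i].round(),s[i],P[l==i].mean(0).round(4))
m=np.isin(l,[i for i in range(1,n) if s[i,4]>400]); zt=np.percentile(P[m][:,2],60)
Q=cast(c,m,zt)[:,:2].astype(np.float32); rc=cv2.minAreaRect(Q*1000); print(' clamp z top',zt,'rect mm',rc)
gr=reg&(g>r+25)&(g>b+5); 
if gr.any(): print(' green',P[gr].mean(0),gr.sum())
E
python3 m3.py w1
```

```text
bench -0.0002918457972522773
blade z 0.045709957779007326 [ 240  101   22  190 3659] ang -102.72867741999495 len 0.19769690113893484 wid [-0.009584    0.00935903] balance(tip) [0.51273138 0.1938203 ] balance(junction) [0.51222393 0.1915738 ]
  wood [212. 206.] [ 183  192   58   29 1285] [0.4658 0.1705 0.0258]
  wood [277. 214.] [261 202  34  26 737] [0.5311 0.1457 0.0258]
 clamp z top 0.026565284410848617 rect mm ((492.70562744140625, 160.47325134277344), (25.734516143798828, 118.07213592529297), 69.07347106933594)
 green [0.56926682 0.12932172 0.01773945] 14
```

>>> step_arm(targets=[0.06, 0, 0, 0, 0, 0, 0, 0.11, 0, 0, 0, 0, 0, 0, 0.145, 0, 0, 0, 0, 0, 0, 0.165, 0, 0, 0, 0, 0, 0, 0.167, 0, 0, 0, 0, 0, 0, 0.167, 0, 0, 0, 0, 0, 255, 0.167, 0, 0, 0, 0, 0, 255, 0.167, 0, 0, 0, 0, 0, 255, 0.167, 0, 0, 0, 0, 0, 255, 0.167, 0, 0, 0, 0, 0, 255, 0.167, 0, 0, 0, 0, 0, 255, 0.167, 0, 0, 0, 0, 0, 255], squeeze=60)

```text
time: 3.08
tool_pos: [0.5133, 0.1918, 0.0363]
tcp_rot: [0.176, 1.563, -0.175]
wrist_force: [-1.5, 0.9, 5.7]
width: 0.219
```

```bash
python3 - <<'E'
from h import *
st(); cap('wrist','w2')
E
```

```text
t 3.075 q [0.312 0.243 2.05  0.    0.847 0.535] p [0.5133 0.1918 0.0363] F [-1.5  0.9  5.7] w 0.219
[[ 0.001  0.221  0.975]
 [ 0.001  0.975 -0.221]
 [-1.     0.001  0.001]]
```

View pics/w2.png

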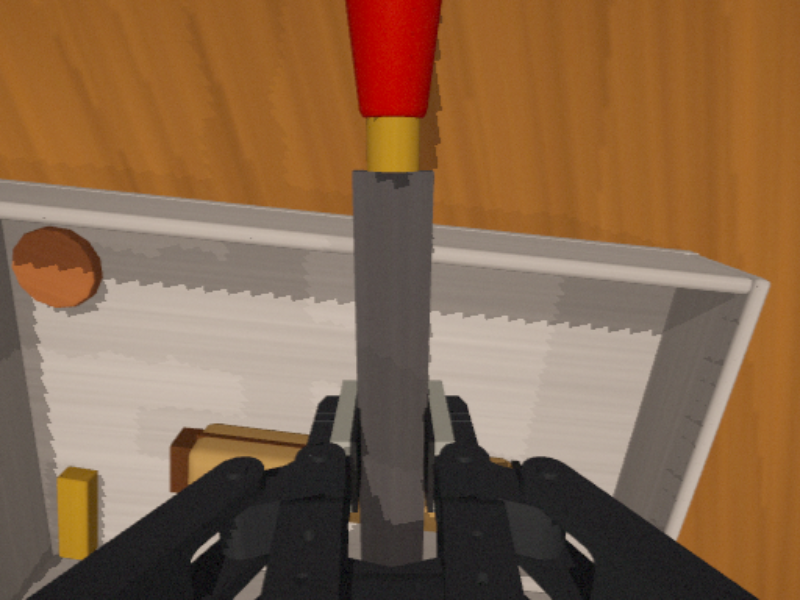

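```bash
python3 - <<'E'
from h import *
s=bot.read_state(); R0=R.from_rotvec(s['tcp_rot']).as_matrix()
U=[[.475,-.150],[.4305,-.162],[.4595,-.2575],[.5035,-.2445]]
c=np.mean(U,0); ax=np.array(U[2])+U[3]-U[0]-U[1]; ang=np.degrees(np.arctan2(ax[1],ax[0])); print(c,ang, np.linalg.norm(ax)/2)
# cross-check by prong pair directions
print(np.degrees(np.arctan2(*(np.array(U[0])-U[1])[::-1]))-90, np.degrees(np.arctan2(*(np.array(U[3])-U[2])[::-1]))-90)
Rt=Rdown(ang+90)
rel([c[0],c[1],.2],Rt)
# handle/tip check
E
```

```text
[ 0.467125 -0.2035  ] -73.16252737432363 0.09925503765552657
-74.9084273214051 -73.53998518795993
shift mm [-164.  -395.6   42.7] turn deg [-29.63   0.05  -0.03]
```

>>> step_arm(targets=[-0.03, 0, 0, 0, 0, 0, 255, -0.08, 0, 0, 0, 0, 0, 255, -0.13, 0, 0, 0, 0, 0, 255, -0.164, -0.03, 0.003, 0, 0, 0, 255, -0.164, -0.08, 0.009, -5, 0, 0, 255, -0.164, -0.13, 0.014, -10, 0, 0, 255, -0.164, -0.18, 0.02, -15, 0, 0, 255, -0.164, -0.23, 0.025, -20, 0, 0, 255, -0.164, -0.28, 0.03, -25, 0, 0, 255, -0.164, -0.33, 0.036, -29.5, 0, 0, 255, -0.164, -0.37, 0.04, -29.5, 0, 0, 255, -0.164, -0.395, 0.043, -29.5, 0, 0, 255, -0.164, -0.395, 0.043, -29.5, 0, 0, 255, -0.164, -0.395, 0.043, -29.5, 0, 0, 255])

```text
time: 4.88
tool_pos: [0.4668, -0.2026, 0.1987]
tcp_rot: [-0.228, 1.56, 0.23]
wrist_force: [0.3, 0.3, -2.3]
width: 0.219
```

```bash
python3 - <<'E'
from h import *
st(); cap('wrist','w3'); cap('top','t3'); cap('scene','s3')
E
```

```text
t 4.875 q [-4.590e-01 -1.800e-02  2.002e+00  1.000e-03  1.160e+00 -7.500e-01] p [ 0.4668 -0.2026  0.1987] F [ 0.3  0.3 -2.3] w 0.219
[[-0.001 -0.287  0.958]
 [ 0.001  0.958  0.287]
 [-1.     0.001 -0.001]]
```

View pics/w3.png

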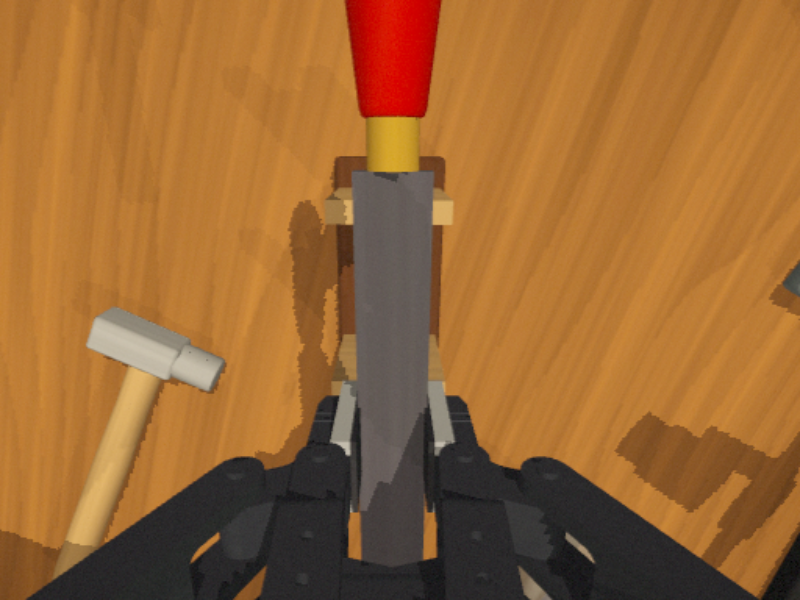

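View pics/s3.png

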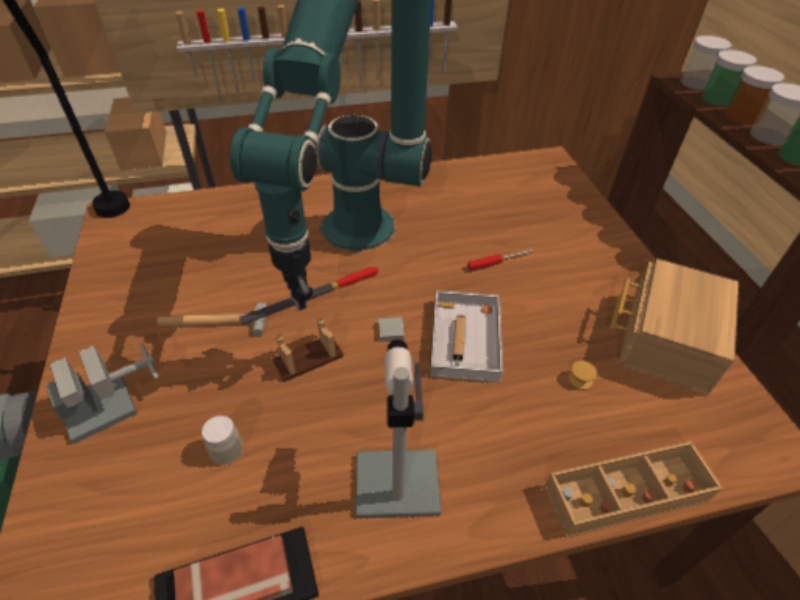

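```bash
python3 - <<'E'
from h import *
c=load('w3'); P=cloud(c); f=c['frame'].astype(int); print(c['cx'],c['cy'])
s=bot.read_state(); Rm=R.from_rotvec(s['tcp_rot']).as_matrix(); tp=s['tool_pos']
L=(P-tp)@Rm  # tool coords
reg=(np.abs(L[...,1])<.19)&(np.abs(L[...,2])<.06)
# blade rows (tool x small)
hsv=cv2.cvtColor(c['frame'],cv2.COLOR_RGB2HSV).astype(int)
for v in range(95,290,12):
    row=f[v]; m=(np.abs(np.arange(512)-252)<45)&(row.max(-1)<110)&(row.max(-1)-row.min(-1)<25)&(np.abs(L[v,:,0])<.03)
    if m.sum()>10: print('blade v',v,'z mid',np.median(L[v,m,2]).round(4),(L[v,m,2].min()+L[v,m,2].max())/2, 'y',np.median(L[v,m,1]).round(4),'x',np.median(L[v,m,0]).round(4))
for lo,hi,nm in [(.079,.092,'prong'),(.063,.076,'notch?'),(.008,.02,'foot')]:
    m=(reg&(P[...,2]>lo)&(P[...,2]<hi)).astype(np.uint8)
    n,l,stt,ce=cv2.connectedComponentsWithStats(m)
    for i in range(1,n):
        if stt[i,4]>40: q=L[l==i]; w=P[l==i]; print(nm,ce[i].round(),stt[i,4],'tool y',np.percentile(q[:,1],[1,50,99]).round(4),'tool z',np.percentile(q[:,2],[1,50,99]).round(4),'wz',np.median(w[:,2]).round(4), 'w',w.mean(0).round(4))
E
```

```text
250.69779099786697 196.49267088582602
blade v 119 z mid -0.0005 8.288243515594193e-05 y 0.0721 x -0.009
blade v 131 z mid 0.0005 0.00028019999550025175 y 0.0676 x -0.0088
blade v 143 z mid -0.0001 4.978587692651415e-05 y 0.0629 x -0.009
blade v 155 z mid -0.0001 -9.204652855923732e-05 y 0.0581 x -0.0089
blade v 167 z mid 0.0003 8.8927324491791e-05 y 0.0532 x -0.0087
blade v 179 z mid 0.0001 0.00015887100627923288 y 0.0482 x -0.0089
blade v 191 z mid -0.0001 3.053714223645327e-05 y 0.0431 x -0.0088
blade v 203 z mid 0.0001 8.8701372674139e-05 y 0.0379 x -0.0091
blade v 215 z mid -0.0001 -0.00012654847320350653 y 0.0324 x -0.0089
blade v 227 z mid 0.0001 8.813039832796833e-05 y 0.0269 x -0.009
blade v 239 z mid 0.0001 5.86455034232063e-05 y 0.0212 x -0.009
blade v 251 z mid -0.001 -0.001458797107208005 y 0.0153 x -0.009
blade v 263 z mid 0.0007 0.0005550672655381863 y 0.0091 x -0.0087
blade v 275 z mid 0.0003 0.0005997289010972306 y 0.0033 x -0.0094
blade v 287 z mid -0.0004 0.0005154518020655851 y -0.003 x -0.0095
prong [216. 135.] 301 tool y [0.0438 0.05   0.0558] tool z [-0.0337 -0.
[... 331 characters left out ...]
448 -0.0442 -0.0435] tool z [-0.0344 -0.0282 -0.0219] wz 0.07 w [ 0.4531 -0.2525  0.0698]
notch? [278. 236.] 59 tool y [-0.0451 -0.0446 -0.0439] tool z [0.021  0.0252 0.0293] wz 0.0694 w [ 0.5042 -0.2375  0.0697]
foot [222. 109.] 313 tool y [0.0556 0.0679 0.0745] tool z [-0.0367 -0.0293 -0.0166] wz 0.0145 w [ 0.4206 -0.1467  0.0144]
foot [278. 108.] 234 tool y [0.0555 0.0679 0.0744] tool z [0.0167 0.0269 0.0329] wz 0.0144 w [ 0.4729 -0.1304  0.0142]
foot [221. 179.] 750 tool y [-0.0454 -0.0052  0.0316] tool z [-0.0373 -0.0316 -0.0262] wz 0.0146 w [ 0.4386 -0.2169  0.0146]
foot [278. 179.] 463 tool y [-0.0488 -0.0057  0.0315] tool z [0.0257 0.029  0.0325] wz 0.0145 w [ 0.4968 -0.1996  0.0143]
```

>>> step_arm(targets=[0.05, 0, -0.002, 0, 0, 0, 255, 0.09, 0, -0.002, 0, 0, 0, 255, 0.11, 0, -0.002, 0, 0, 0, 255, 0.122, 0, -0.002, 0, 0, 0, 255, 0.128, 0, -0.002, 0, 0, 0, 255, 0.1305, 0, -0.002, 0, 0, 0, 255, 0.1305, 0, -0.002, 0, 0, 0, 255])

```text
time: 5.9
tool_pos: [0.4661, -0.204, 0.0695]
tcp_rot: [-0.23, 1.557, 0.229]
wrist_force: [0.6, 0.8, -2.4]
width: 0.208
```

```bash
python3 - <<'E'
from h import *
st(); cap('wrist','w4'); c=cap('scene','s4'); cv2.imwrite('pics/s4c.png',cv2.resize(c['frame'][160:260,140:280],None,fx=5,fy=5,interpolation=cv2.INTER_CUBIC)[:,:,::-1])
E
```

```text
t 5.9 q [-0.462  0.128  2.114 -0.     0.898 -0.754] p [ 0.4661 -0.204   0.0695] F [ 0.6  0.8 -2.4] w 0.208
[[ 0.001 -0.288  0.958]
 [-0.001  0.958  0.288]
 [-1.    -0.001  0.001]]
```

View pics/s4c.png

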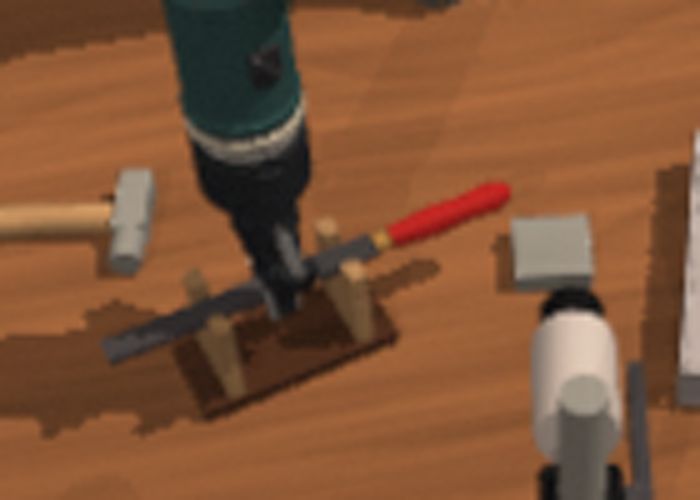

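View pics/w4.png

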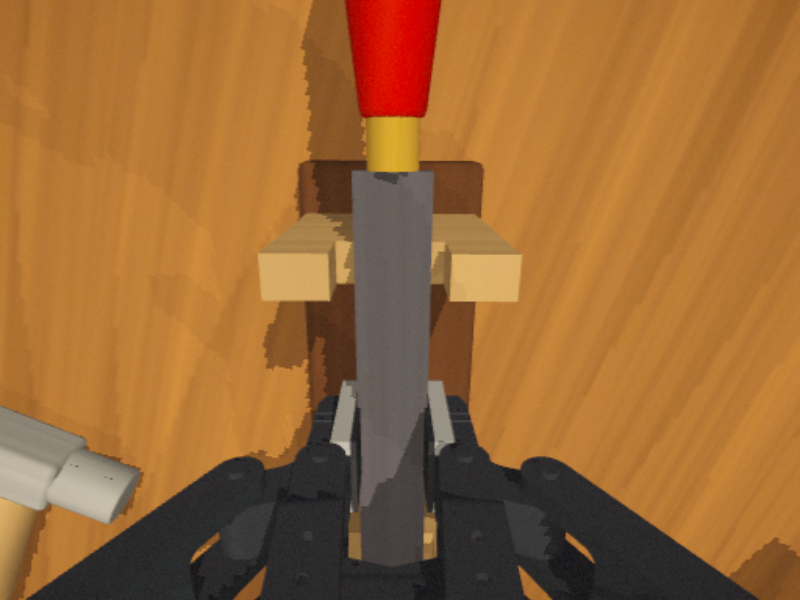

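The file is in both notches and centred, with the blade at u 355–430 between prongs at 330 and 450. I'll seat it and release.

>>> step_arm(targets=[0.0015, 0, 0, 0, 0, 0, 255, 0.0015, 0, 0, 0, 0, 0, 255, 0.0015, 0, 0, 0, 0, 0, 120, 0.0015, 0, 0, 0, 0, 0, 60, 0.0015, 0, 0, 0, 0, 0, 0, 0.0015, 0, 0, 0, 0, 0, 0, 0.0015, 0, 0, 0, 0, 0, 0, 0.0015, 0, 0, 0, 0, 0, 0, -0.02, 0, 0, 0, 0, 0, 0, -0.06, 0, 0, 0, 0, 0, 0, -0.11, 0, 0, 0, 0, 0, 0, -0.13, 0, 0, 0, 0, 0, 0, -0.13, 0, 0, 0, 0, 0, 0])

```text
time: 7.62
tool_pos: [0.4668, -0.2044, 0.201]
tcp_rot: [-0.231, 1.555, 0.227]
wrist_force: [-0.4, 0.1, -0.3]
width: 0.998
```

```bash
python3 - <<'E'
from h import *
st(); c=cap('wrist','w5'); cap('scene','s5'); cap('top','t5')
P=cloud(c); f=c['frame'].astype(int)
s=bot.read_state(); Rm=R.from_rotvec(s['tcp_rot']).as_matrix(); L=(P-s['tool_pos'])@Rm
m=(f.max(-1)<110)&(f.max(-1)-f.min(-1)<25)&(P[...,2]>.06)&(P[...,2]<.09)&(np.abs(L[...,2])<.03)
q=P[m]; A=np.c_[L[m][:,1],np.ones(m.sum())]; print('z vs y slope, z0',np.linalg.lstsq(A,q[:,2],rcond=None)[0],'lat',np.linalg.lstsq(A,L[m][:,2],rcond=None)[0],'y ext',np.percentile(L[m][:,1],[0.5,99.5]))
E
```

```text
t 7.625 q [-0.462 -0.023  2.002  0.     1.158 -0.754] p [ 0.4668 -0.2044  0.201 ] F [-0.4  0.1 -0.3] w 0.998
[[ 0.004 -0.288  0.958]
 [-0.002  0.958  0.288]
 [-1.    -0.003  0.004]]
z vs y slope, z0 [-7.98462774e-05  7.57047350e-02] lat [0.00198706 0.00133937] y ext [-0.12274003  0.07434559]
```

View pics/w5.png

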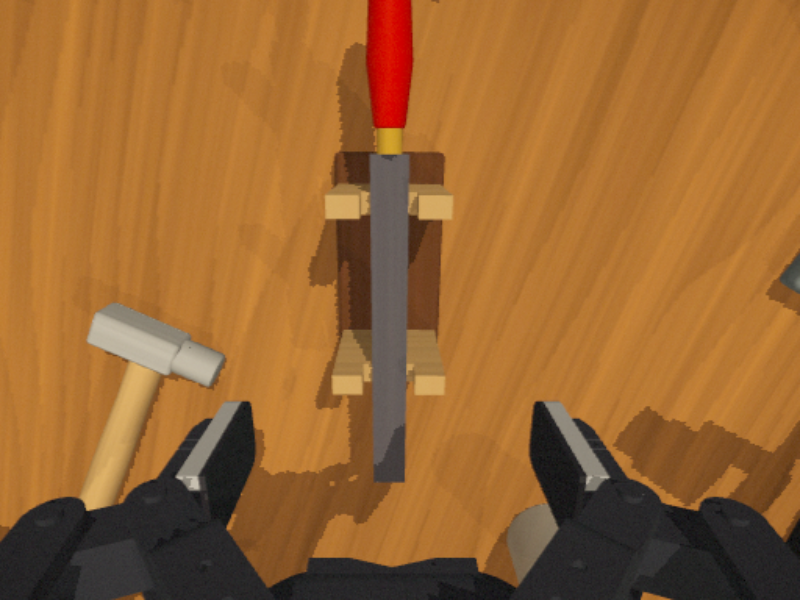

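```bash
python3 - <<'E'
from h import *
c=load('w1'); P=cloud(c)
a=np.radians(-20.9); ax=np.array([np.cos(a),np.sin(a)]); n=np.array([-ax[1],ax[0]]); o=np.array([.4925,.1605])
for z0,z1,nm in [(.036,.043,'rim'),(.003,.008,'floor')]:
    m=(P[...,2]>z0)&(P[...,2]<z1)&(P[...,0]>.35)&(P[...,0]<.66)&(P[...,1]>.03)&(P[...,1]<.3)
    q=P[m][:,:2]-o; t=q@ax; w=q@n
    for lo in (-.04,-.015,.01,.035):
        k=(t>lo-.012)&(t<lo+.012); ww=np.sort(w[k]); print(nm,lo,ww[[0,-1]].round(4), 'inner', ww[ww<0].max().round(4) if (ww<0).any() else None, ww[ww>0].min().round(4))
s=bot.read_state()
rel([.4925,.1605,.2],Rdown(69.1))
E
```

```text
rim -0.04 [-0.0675  0.0927] inner -0.0619 0.087
rim -0.015 [-0.0667  0.1401] inner -0.0608 0.0878
rim 0.01 [-0.0654  0.1493] inner -0.0599 0.0896
rim 0.035 [-0.0646  0.0956] inner -0.0587 0.0899
floor -0.04 [-0.1469  0.0927] inner -0.0221 0.0079
floor -0.015 [-0.1439  0.0933] inner -0.0218 0.0079
floor 0.01 [-0.138   0.0947] inner -0.0221 0.0086
floor 0.035 [-0.0604  0.0957] inner -0.0221 0.008
shift mm [ -2.5 340.3 131.6] turn deg [-52.38  -0.06  -0.15]
```

>>> step_arm(targets=[-0.003, 0.05, 0.02, -8, 0, 0, 90, -0.003, 0.1, 0.04, -16, 0, 0, 90, -0.003, 0.15, 0.06, -24, 0, 0, 90, -0.003, 0.2, 0.08, -32, 0, 0, 90, -0.003, 0.25, 0.1, -40, 0, 0, 90, -0.003, 0.3, 0.12, -48, 0, 0, 90, -0.003, 0.34, 0.132, -52.4, 0, 0, 90, -0.003, 0.34, 0.132, -52.4, 0, 0, 90, -0.003, 0.34, 0.132, -52.4, 0, 0, 90])

```text
time: 8.9
tool_pos: [0.493, 0.1593, 0.2001]
tcp_rot: [-0.937, 1.363, 0.938]
wrist_force: [0.5, 0.3, 0.8]
width: 0.647
```

```bash
python3 - <<'E'
from h import *
st(); c=cap('wrist','w6')
E
python3 m3.py w6
```

```text
t 8.9 q [ 2.650e-01 -0.000e+00  1.981e+00 -1.000e-03  1.164e+00 -9.410e-01] p [0.493  0.1593 0.2001] F [0.5 0.3 0.8] w 0.647
[[-0.003 -0.934  0.356]
 [-0.001  0.356  0.934]
 [-1.     0.002 -0.002]]
bench -0.000273523109996651
  wood [250. 172.] [ 238  116   24  114 2646] [0.488  0.1596 0.0262]
 clamp z top 0.026643928797587802 rect mm ((491.0651550292969, 158.34007263183594), (23.945405960083008, 118.10633087158203), 69.1788330078125)
 green [0.56918065 0.12858151 0.01769813] 9
```

View pics/w6.png

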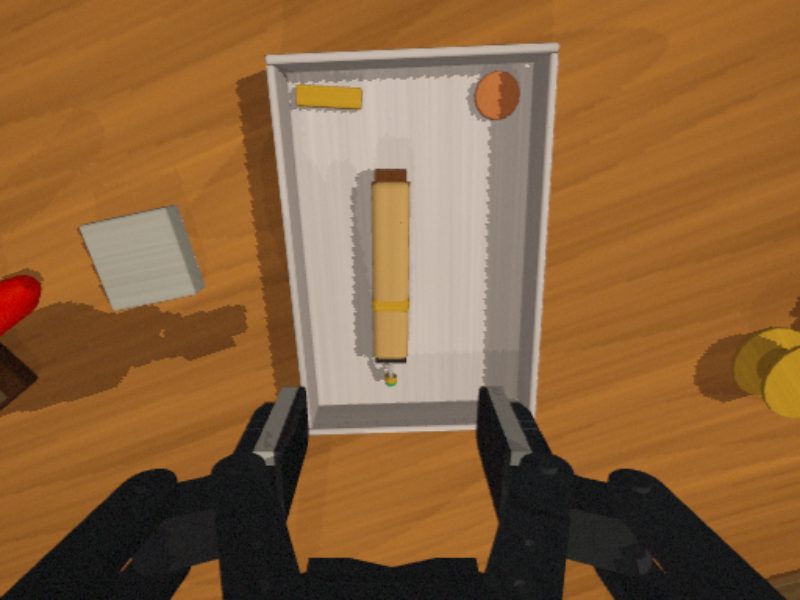

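>>> step_arm(targets=[0.06, 0.001, -0.0015, 0, 0, 0, 90, 0.11, 0.001, -0.0015, 0, 0, 0, 90, 0.15, 0.001, -0.0015, 0, 0, 0, 90, 0.17, 0.001, -0.0015, 0, 0, 0, 90, 0.18, 0.001, -0.0015, 0, 0, 0, 90, 0.182, 0.001, -0.0015, 0, 0, 0, 90, 0.182, 0.001, -0.0015, 0, 0, 0, 90, 0.182, 0.001, -0.0015, 0, 0, 0, 255, 0.182, 0.001, -0.0015, 0, 0, 0, 255, 0.182, 0.001, -0.0015, 0, 0, 0, 255, 0.182, 0.001, -0.0015, 0, 0, 0, 255, 0.182, 0.001, -0.0015, 0, 0, 0, 255], squeeze=60)

```text
time: 10.45
tool_pos: [0.4936, 0.1592, 0.021]
tcp_rot: [-0.937, 1.358, 0.936]
wrist_force: [-1.2, -0.1, 6.6]
width: 0.265
```

```bash
python3 - <<'E'
from h import *
st(); c=cap('wrist','w7')
E
```

```text
t 10.45 q [ 0.264  0.218  2.12  -0.     0.802 -0.943] p [0.4936 0.1592 0.021 ] F [-1.2 -0.1  6.6] w 0.265
[[ 0.002 -0.934  0.356]
 [ 0.     0.356  0.934]
 [-1.    -0.002  0.001]]
```

View pics/w7.png

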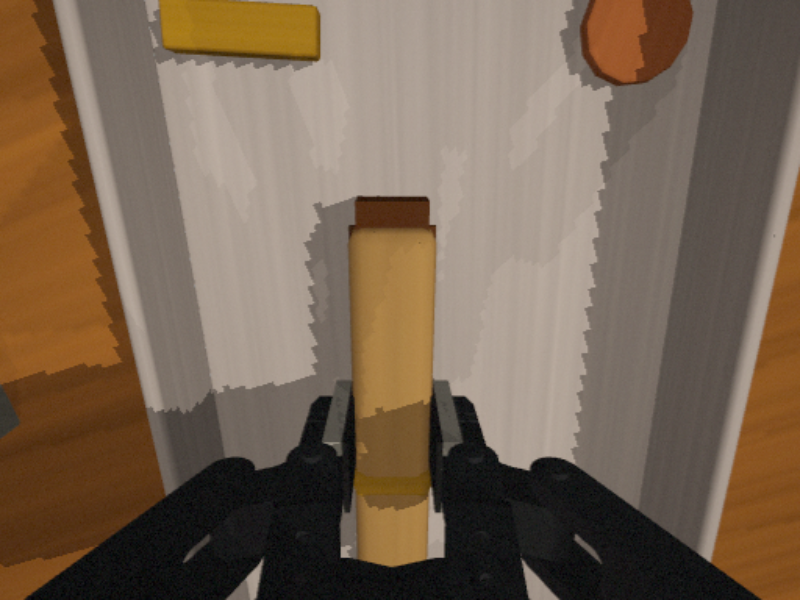

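>>> step_arm(targets=[-0.02, 0, 0, 0, 0, 0, 255, -0.06, 0, 0, 0, 0, 0, 255, -0.11, 0, 0, 0, 0, 0, 255, -0.16, 0, 0, 0, 0, 0, 255, -0.2, 0, 0, 0, 0, 0, 255, -0.22, 0, 0, 0, 0, 0, 255, -0.22, 0, 0, 0, 0, 0, 255, -0.22, 0, 0, 0, 0, 0, 255])

```text
time: 11.5
tool_pos: [0.4916, 0.1586, 0.2382]
tcp_rot: [-0.937, 1.362, 0.938]
wrist_force: [-0.3, 0.7, -0.9]
width: 0.265
```

```bash
cat > scope.py <<'E'
from h import *
from scipy.optimize import least_squares
def fit(pts,r,x0):
    def res(x):
        d=np.array([np.cos(x[3])*np.cos(x[4]),np.cos(x[3])*np.sin(x[4]),np.sin(x[3])]); q=pts-x[:3]; q=q-np.outer(q@d,d); return np.linalg.norm(q,axis=1)-r
    # regularise along-axis freedom
    s=least_squares(lambda x:np.r_[res(x),1e-3*(x[:3]-x0[:3])],x0,loss='soft_l1',f_scale=.001); x=s.x
    d=np.array([np.cos(x[3])*np.cos(x[4]),np.cos(x[3])*np.sin(x[4]),np.sin(x[3])]); return x[:3],d,x[3:],np.sqrt(np.mean(res(x)**2))
def white(c):
    P=cloud(c); f=c['frame'].astype(int)
    m=(P[...,0]>.62)&(P[...,0]<.9)&(np.abs(P[...,1]+.06)<.1)&(P[...,2]>.2)&(P[...,2]<.4)&(f.min(-1)>115)&(f[...,0]-f[...,2]<60)
    n,l,s,ce=cv2.connectedComponentsWithStats(m.astype(np.uint8)); i=1+np.argmax(s[1:,4]); m=(l==i)
    return cv2.erode(m.astype(np.uint8),np.ones((3,3)))>0,m,P
def black(c,x,d):
    P=cloud(c); f=c['frame'].astype(int); q=P-x; t=q@d; rad=np.linalg.norm(q-t[...,None]*d,axis=-1)
    return (f.max(-1)<70)&(rad<.03)&(t<-.03)&(t>-.08),P
if __name__=='__main__':
    allp=[]
    for tag in ['top0','t5','scene0','s5']:
        c=load(tag); e,m,P=white(c); p=P[e]; allp.append(p)
        x,d,an,rm=fit(p,.022,np.r_[p.mean(0)-[0,0,.02],.2,-.2]); t=(P[m]-x)@d
        print(tag,len(p),'elev,yaw',an.round(3),'rms',rm.round(4),'mid',(x+d*(np.percentile(t,1)+np.percentile(t,99))/2).round(4),'len',(np.percentile(t,99)-np.percentile(t,1)).round(4))
        bm,_=black(c,x,d); tb=(P[bm]-x)@d; print('   black',bm.sum(),(x+d*np.percentile(tb,3)).round(4) if bm.sum() else '')
    p=np.vstack(allp); x,d,an,rm=fit(p,.022,np.r_[p.mean(0)-[0,0,.02],.2,-.2]); print('all',an,rm,'point at mean',x+d*((p.mean(0)-x)@d))
E
python3 scope.py; python3 - <<'E'
from h import *
st(); c=cap('wrist','w8'); cap('scene','s8'); cap('top','t8')
E
```

```text
top0 277 elev,yaw [ 0.188 -0.185] rms 0.0017 mid [ 0.7678 -0.0621  0.3095] len 0.0668
   black 135 [ 0.7098 -0.0512  0.2983]
t5 296 elev,yaw [ 0.201 -0.195] rms 0.0017 mid [ 0.768  -0.0613  0.3093] len 0.0673
   black 136 [ 0.7105 -0.05    0.2974]
scene0 133 elev,yaw [ 0.212 -0.185] rms 0.0009 mid [ 0.7642 -0.0604  0.31  ] len 0.0739
   black 43 [ 0.7117 -0.0505  0.2984]
s5 130 elev,yaw [ 0.205 -0.181] rms 0.0008 mid [ 0.7636 -0.0604  0.3096] len 0.0738
   black 43 [ 0.7105 -0.0507  0.2984]
all [ 0.19025494 -0.1969309 ] 0.0015499083735112371 point at mean [ 0.76537119 -0.06117752  0.30937283]
t 11.5 q [ 0.264 -0.033  1.941  0.     1.236 -0.943] p [0.4916 0.1586 0.2382] F [-0.3  0.7 -0.9] w 0.265
[[-0.002 -0.934  0.356]
 [-0.001  0.356  0.934]
 [-1.     0.002 -0.001]]
```

View pics/s8.png

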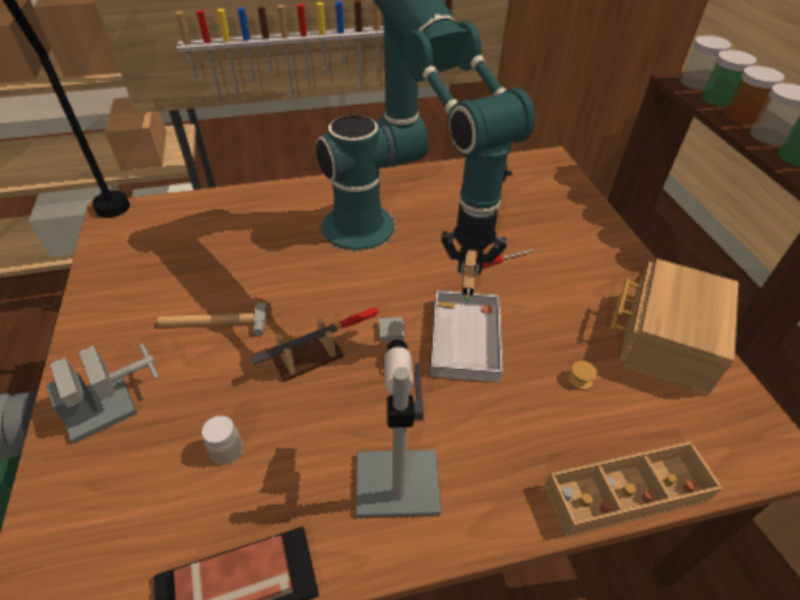

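```bash
cat > tgt.py <<'E'
from h import *
import sys
el,yaw=.200,-.188; mid=np.array([.766,-.061,.3097])
d=np.array([np.cos(el)*np.cos(yaw),np.cos(el)*np.sin(yaw),np.sin(el)]); focus=mid-.12*d
z=np.array([-np.sin(yaw),np.cos(yaw),0]); Rt=np.stack([np.cross(-d,z),-d,z],1)
off=np.array([.005,-.0825,0.])
if __name__=='__main__':
    print('focus',focus,'d',d)
    for b in map(float,sys.argv[1:]): print('back',b); rel(focus-b*d-Rt@off,Rt)
E
python3 tgt.py .08 0
python3 - <<'E'
from h import *
c=load('t8'); P=cloud(c); f=c['frame'].astype(int)
m=(P[...,2]>-.005)&(P[...,2]<.03)&(P[...,0]>.6)&(P[...,0]<.9)&(P[...,1]>-.2)&(P[...,1]<.1)&(np.abs(f[...,0]-f[...,2])<25)
n,l,s,ce=cv2.connectedComponentsWithStats(m.astype(np.uint8)); i=1+np.argmax(s[1:,4]); q=P[l==i]
print(cv2.minAreaRect((q[:,:2]*1000).astype(np.float32)),np.median(q[:,2]))
E
```

```text
focus [ 0.65046426 -0.03901971  0.28585968] d [ 0.96279779 -0.18316906  0.19866933]
back 0.08
shift mm [ -20.5  -61.1 -156.1] turn deg [-10.06  -1.11 -11.59]
back 0.0
shift mm [ -36.6 -138.3 -142.4] turn deg [-10.06  -1.11 -11.59]
((809.1218872070312, -71.54985046386719), (156.09063720703125, 125.2538833618164), 78.78325653076172) 0.016656706326352064
```

```bash
sed -i 's/el,yaw=.200,-.188; mid=np.array(\[.766,-.061,/el,yaw=.200,-.192; mid=np.array([.766,-.0615,/' tgt.py; python3 tgt.py .08 0
```

```text
focus [ 0.65055311 -0.03905775  0.28585968] d [ 0.96205742 -0.18701878  0.19866933]
back 0.08
shift mm [ -20.5  -61.1 -155.5] turn deg [ -9.83  -1.09 -11.6 ]
back 0.0
shift mm [ -36.6 -138.3 -142.1] turn deg [ -9.83  -1.09 -11.6 ]
```

>>> step_arm(targets=[-0.02, -0.01, -0.03, -2, 0, -2, 255, -0.02, -0.025, -0.06, -4, 0, -5, 255, -0.02, -0.04, -0.1, -7, -0.8, -8, 255, -0.02, -0.055, -0.14, -9, -1.1, -11, 255, -0.02, -0.061, -0.156, -9.8, -1.1, -11.6, 255, -0.02, -0.061, -0.156, -9.8, -1.1, -11.6, 255, -0.02, -0.061, -0.156, -9.8, -1.1, -11.6, 255, -0.02, -0.061, -0.156, -9.8, -1.1, -11.6, 255])

```text
time: 12.65
tool_pos: [0.494, -0.0079, 0.2595]
tcp_rot: [-1.17, 1.157, 0.915]
wrist_force: [0.3, 0.2, -1.4]
width: 0.266
```

```bash
python3 - <<'E'
from h import *
st(); cap('wrist','w9'); c=cap('scene','s9'); t=cap('top','t9')
cv2.imwrite('pics/c9.png',np.hstack([cv2.resize(c['frame'][150:270,210:310],(400,480),interpolation=cv2.INTER_CUBIC),cv2.resize(t['frame'][60:180,200:300],(400,480),interpolation=cv2.INTER_CUBIC)])[:,:,::-1])
E
python3 tgt.py .08 0
```

```text
t 12.65 q [-0.048 -0.229  2.086 -0.03   1.084 -1.416] p [ 0.494  -0.0079  0.2595] F [ 0.3  0.2 -1.4] w 0.266
[[ 0.198 -0.962  0.19 ]
 [-0.036  0.187  0.982]
 [-0.98  -0.201  0.002]]
focus [ 0.65055311 -0.03905775  0.28585968] d [ 0.96205742 -0.18701878  0.19866933]
back 0.08
shift mm [ 1.   0.9 -0.7] turn deg [0.02 0.11 0.16]
back 0.0
shift mm [  1.2 -79.1  -0.7] turn deg [0.02 0.11 0.16]
```

View pics/c9.png

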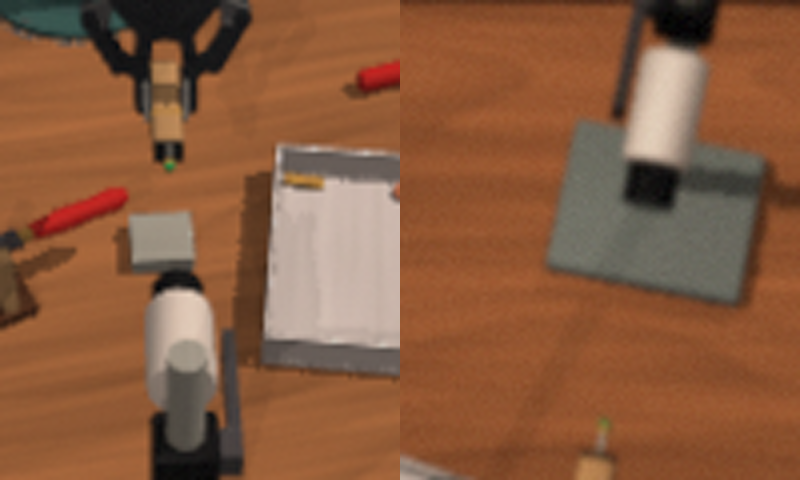

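View pics/w9.png

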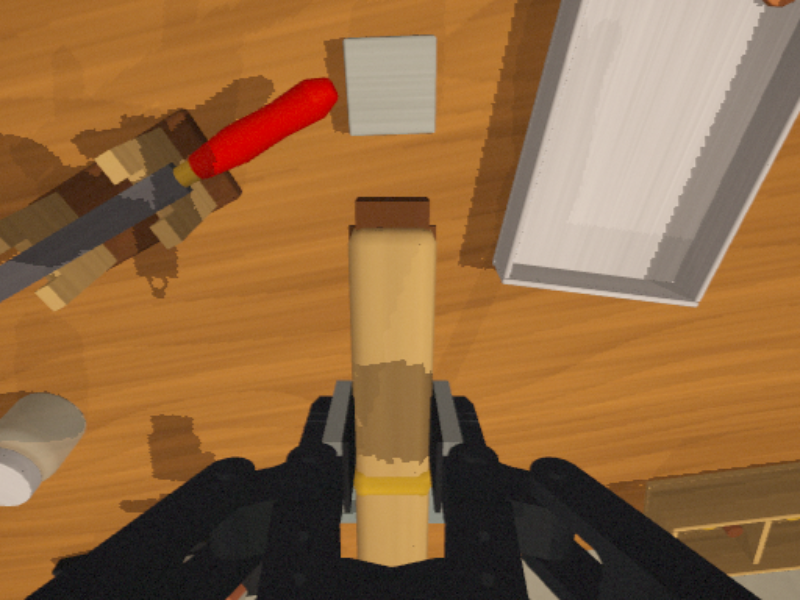

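```bash
cat > chk.py <<'E'
from h import *
import sys
from tgt import focus,d,Rt,mid
def green(tag):
    c=load(tag); f=c['frame'].astype(int); P=cloud(c); r,g,b=f[...,0],f[...,1],f[...,2]
    m=(g>r+8)&(g>b+8)&(P[...,2]>.2)&(P[...,0]>.45)&(P[...,0]<.8)&(np.abs(P[...,1])<.2)
    v,u=np.nonzero(m); w=(2*g-r-b)[m].astype(float); return c,(u*w).sum()/w.sum(),(v*w).sum()/w.sum(),m.sum(),P[m].mean(0)
def tri(k):
    r=[];
    for n in ('t','s'):
        c,u,v,k_,p=green(n+k); r.append(ray(c,u,v)); print(n,'green px',u.round(1),v.round(1),k_,p.round(4))
    (o1,a),(o2,b)=r; A=np.stack([a,-b],1); s=np.linalg.lstsq(A,o2-o1,rcond=None)[0]; p,q=o1+a*s[0],o2+b*s[1]; print('gap mm',np.linalg.norm(p-q)*1e3); return (p+q)/2
k=sys.argv[1]; S=tri(k); s=bot.read_state(); Rm=R.from_rotvec(s['tcp_rot']).as_matrix(); tp=s['tool_pos']
print('stone tri',S.round(4),'in tool',((S-tp)@Rm).round(4)); e=focus-S
print('focus-stone along d',(e@d).round(4),'lateral z',(e@Rt[:,2]).round(4),'toolx',(e@Rt[:,0]).round(4))
c=load('w'+k); L=(cloud(c)-tp)@Rm; f=c['frame'].astype(int)
m=(np.abs(L[...,2])<.011)&(L[...,1]>-.02)&(L[...,1]<.09)&(L[...,0]>-.03)&(L[...,0]<.03)&(f[...,0]>f[...,2]+40)&(f[...,0]>110)
q=L[m]; A=np.c_[q[:,1],q[:,2],np.ones(len(q))]; print('bar top: toolx = ',np.linalg.lstsq(A,q[:,0],rcond=None)[0].round(4),len(q),'y range',np.percentile(q[:,1],[.5,99.5]).round(4))
m2=(np.abs(L[...,2])<.02)&(L[...,1]>.015)&(L[...,1]<.07)&(L[...,0]>-.03)&(L[...,0]<.01)
ys=[];zs=[]
for v in range(130,235,5):
    u=np.nonzero(m2[v])[0]
    if len(u)>10: ys.append(np.median(L[v,u,1])); zs.append((L[v,u[0],2]+L[v,u[-1],2])/2)
print('side line z=a*y+b',np.polyfit(ys,zs,1).round(4),'n',len(ys),'tail y max',max(ys))
E
python3 chk.py 9
```

```text
t green px 240.2 186.7 20 [0.4563 0.0021 0.6177]
s green px 253.5 181.6 5 [ 0.55   -0.0064  0.3441]
gap mm 8.463052337987065
stone tri [ 0.5194 -0.0009  0.2563] in tool [ 0.0081 -0.0224  0.0118]
focus-stone along d 0.1392 lateral z -0.0124 toolx -0.002
bar top: toolx =  [ 0.014   0.0066 -0.0055] 8331 y range [-0.0194  0.0665]
side line z=a*y+b [-0.0015  0.0001] n 21 tail y max 0.06724512765088174
```

```bash
sed -i 's/(P\[...,2\]>.2)&/(P[...,2]>.2)\&(P[...,2]<.4)\&/' chk.py; python3 chk.py 9; python3 - <<'E'
from h import *
c=load('w9'); s=bot.read_state(); Rm=R.from_rotvec(s['tcp_rot']).as_matrix(); L=(cloud(c)-s['tool_pos'])@Rm
for v in range(115,150,3): print(v,L[v,251].round(4),c['frame'][v,251])
E
```

```text
t green px nan nan 0 [nan nan nan]
s green px 252.0 191.2 4 [ 0.5748 -0.0229  0.2738]
 ** On entry to DLASCL parameter number  4 had an illegal value
 ** On entry to DLASCL parameter number  4 had an illegal value
 ** On entry to DLASCL parameter number  4 had an illegal value
 ** On entry to DLASCL parameter number  4 had an illegal value
 ** On entry to DLASCL parameter number  5 had an illegal value
 ** On entry to DLASCL parameter number  4 had an illegal value
115 [0.2539 0.0558 0.0005] [183 118  51]
118 [0.2559 0.0522 0.0005] [174 113  50]
121 [0.2547 0.0487 0.0005] [172 110  48]
124 [0.2572 0.0449 0.0005] [172 113  50]
127 [0.0053 0.0678 0.0002] [56 34 22]
130 [0.     0.0672 0.0002] [107  59  25]
133 [-0.0018  0.0662  0.0002] [106  60  28]
136 [-0.0004  0.0647  0.0002] [107  62  30]
139 [-0.001   0.0636  0.0002] [110  64  33]
142 [-0.0014  0.0624  0.0002] [110  64  37]
145 [-0.0004  0.061   0.0002] [108  68  36]
148 [-0.0034  0.0602  0.0002] [149 110  62]chk.py:7: RuntimeWarning: invalid value encountered in scalar divide
  v,u=np.nonzero(m); w=(2*g-r-b)[m].astype(float); return c,(u*w).sum()/w.sum(),(v*w).sum()/w.sum(),m.sum(),P[m].mean(0)
chk.py:7: RuntimeWarning: Mean of empty slice.
  v,u=np.nonzero(m); w=(2*g-r-b)[m].astype(float); return c,(u*w).sum()/w.sum(),(v*w).sum()/w.sum(),m.sum(),P[m].mean(0)
  ret = um.true_divide(
Traceback (most recent call last):
  File "chk.py", line 13, in <module>
    k=sys.argv[1]; S=tri(k); s=bot.read_state(); Rm=R.from_rotvec(s['tcp_rot']).as_matrix(); tp=s['tool_pos']
                     ~~~^^^
  File "chk.py", line 12, in tri
    (o1,a),(o2,b)=r; A=np.stack([a,-b],1); s=np.linalg.lstsq(A,o2-o1,rcond=None)[0]; p,q=o1+a*s[0],o2+b*s[1]; print('gap mm',np.linalg.norm(p-q)*1e3); return (p+q)/2
                                             ~~~~~~~~~~~~~~~^^^^^^^^^^^^^^^^^^^^
numpy.linalg.LinAlgError: SVD did not converge in Linear Least Squares
```

```bash
python3 - <<'E'
s=open('chk.py').read()
i=s.index('def green'); j=s.index('def tri')
s=s[:i]+'''def green(tag):
    c=load(tag); f=c['frame'].astype(float); P=cloud(c); r,g,b=f[...,0],f[...,1],f[...,2]
    st=bot.read_state(); Rm_=R.from_rotvec(st['tcp_rot']).as_matrix(); pr=proj(c,st['tool_pos']+Rm_@np.array([.005,-.083,0]))[0]
    v,u=np.mgrid[:384,:512]; m=(np.hypot(u-pr[0],v-pr[1])<7)&(g>r)&(g>b+5); w=(2*g-r-b)[m].clip(0)
    return c,(u[m]*w).sum()/w.sum(),(v[m]*w).sum()/w.sum(),m.sum(),P[m].mean(0)
'''+s[j:]
open('chk.py','w').write(s)
E
python3 chk.py 9
```

```text
t green px nan nan 0 [nan nan nan]
s green px 252.0 191.0 5 [ 0.5736 -0.0226  0.2736]
 ** On entry to DLASCL parameter number  4 had an illegal value
 ** On entry to DLASCL parameter number  4 had an illegal value
 ** On entry to DLASCL parameter number  4 had an illegal value
 ** On entry to DLASCL parameter number  4 had an illegal value
 ** On entry to DLASCL parameter number  5 had an illegal value
 ** On entry to DLASCL parameter number  4 had an illegal valuechk.py:8: RuntimeWarning: invalid value encountered in scalar divide
  return c,(u[m]*w).sum()/w.sum(),(v[m]*w).sum()/w.sum(),m.sum(),P[m].mean(0)
chk.py:8: RuntimeWarning: Mean of empty slice.
  return c,(u[m]*w).sum()/w.sum(),(v[m]*w).sum()/w.sum(),m.sum(),P[m].mean(0)
  ret = um.true_divide(
Traceback (most recent call last):
  File "chk.py", line 14, in <module>
    k=sys.argv[1]; S=tri(k); s=bot.read_state(); Rm=R.from_rotvec(s['tcp_rot']).as_matrix(); tp=s['tool_pos']
                     ~~~^^^
  File "chk.py", line 13, in tri
    (o1,a),(o2,b)=r; A=np.stack([a,-b],1); s=np.linalg.lstsq(A,o2-o1,rcond=None)[0]; p,q=o1+a*s[0],o2+b*s[1]; print('gap mm',np.linalg.norm(p-q)*1e3); return (p+q)/2
                                             ~~~~~~~~~~~~~~~^^^^^^^^^^^^^^^^^^^^
numpy.linalg.LinAlgError: SVD did not converge in Linear Least Squares
```

```bash
python3 - <<'E'
s=open('chk.py').read()
a=s.index("m=(np.hypot(u-pr[0]"); b=s.index("    return c,(u[m]")
s=s[:a]+"""win=np.hypot(u-pr[0],v-pr[1])<8; h=g-r; k0=np.nonzero(win.ravel())[0]; top=h.ravel()[k0].max(); m=win&(h>top-18); w=(h-top+18)[m]; print(tag,'pred px',pr.round(1),'max g-r',top)
"""+s[b:]
open('chk.py','w').write(s)
E
python3 chk.py 9; python3 - <<'E'
from h import *
c=load('t9'); f=c['frame'].astype(int); print((f[158:176,244:262,1]-f[158:176,244:262,0]))
E
```

```text
t9 pred px [250.7 164.7] max g-r -7.0
t green px 250.7 165.2 3 [ 0.5727 -0.0235  0.2737]
s9 pred px [251.8 191.8] max g-r 79.0
s green px 252.0 191.0 1 [ 0.5751 -0.023   0.2752]
gap mm 1.0139346728922347
stone tri [ 0.5732 -0.0231  0.2732] in tool [ 0.0029 -0.0816  0.0002]
focus-stone along d 0.08 lateral z -0.0009 toolx 0.0033
bar top: toolx =  [ 0.014   0.0066 -0.0055] 8331 y range [-0.0194  0.0665]
side line z=a*y+b [-0.0015  0.0001] n 21 tail y max 0.06724512765088174
[[-64 -63 -64 -66 -66 -64 -65 -65 -67 -64 -65 -66 -64 -64 -66 -64 -68 -63]
 [-63 -65 -64 -62 -63 -65 -64 -66 -62 -64 -67 -64 -65 -67 -65 -67 -63 -67]
 [-66 -64 -64 -64 -63 -65 -65 -66 -64 -66 -66 -67 -66 -65 -64 -67 -66 -64]
 [-64 -64 -65 -66 -63 -64 -63 -65 -63 -62 -66 -65 -66 -66 -66 -67 -65 -63]
 [-63 -64 -62 -64 -61 -64 -60 -63 -63 -63 -64 -65 -63 -64 -64 -61 -64 -66]
 [-64 -64 -64 -62 -62 -58 -54 -56 -61 -62 -63 -61 -64 -64 -64 -63 -64 -64]
 [-61 -63 -65 -63 -61 -49 -35 -34 -50 -59 -63 -63 -64 -64 -62 -65 -63 -66]
 [-68 -66 -66 -66 -59 -40 -13  -7 -35 -57 -64 -67 -68 -64 -64 -66 -67 -64]
 [-66 -66 -66 -65 -60 -44 -25 -15 -31 -53 -64 -64 -67 -65 -67 -69 -66 -65]
 [-67 -65 -65 -66 -61 -50 -38 -32 -41 -58 -62 -64 -65 -62 -64 -65 -64 -65]
 [-66 -64 -64 -63 -62 -50 -37 -38 -51 -57 -60 -61 -64 -62 -63 -62 -63 -64]
 [-62 -64 -58 -63 -60 -46 -32 -41 -53 -59 -60 -61 -63 -60 -63 -61 -59 -61]
 [-59 -62 -61 -55 -52 -41 -31 -40 -56 -58 -61 -59 -60 -57 -57 -59 -60 -57]
 [-56 -55 -54 -52 -46 -34 -26 -42 -54 -57 -58 -58 -59 -58 -57 -59 -57 -57]
 [-52 -47 -43 -40 -37 -29 -28 -41 -50 -53 -58 -56 -57 -56 -60 -56 -57 -53]
 [-49 -41 -35 -38 -33 -27 -23 -35 -42 -45 -53 -54 -56 -57 -57 -57 -57 -56]
 [-51 -46 -42 -44 -40 -36 -32 -30 -34 -39 -49 -56 -55 -56 -55 -59 -56 -55]
 [-53 -49 -50 -50 -50 -46 -42 -40 -40 -40 -47 -54 -57 -59 -59 -56 -60 -55]]
```

```bash
python3 - <<'E'
from h import *
for t in ['w6','w7','w8']:
    c=load(t); P=cloud(c); f=c['frame'].astype(int); a=np.radians(-20.85)
    q=P-[.4915,.159,0]; t_=q[...,0]*np.cos(a)+q[...,1]*np.sin(a); w=-q[...,0]*np.sin(a)+q[...,1]*np.cos(a)
    zl=(.018,.035) if t!='w8' else (.225,.255)
    m=(np.abs(w)<.009)&(t_>-.055)&(t_<.02)&(P[...,2]>zl[0])&(P[...,2]<zl[1])&(f[...,0]>f[...,2]+40)
    A=np.c_[t_[m],w[m],np.ones(m.sum())]; print(t,np.linalg.lstsq(A,P[m][:,2],rcond=None)[0].round(4),m.sum())
E
```

```text
w6 [ 0.0005 -0.0163  0.0267] 1336
w7 [0.0006 0.0148 0.0267] 6123
w8 [-0.0018 -0.0051  0.2439] 6037
```

>>> step_arm(targets=[0.001, -0.02, -0.001, 0, 0, 0.1, 255, 0.0015, -0.04, -0.001, 0, 0, 0.1, 255, 0.0015, -0.058, -0.001, 0, 0, 0.1, 255, 0.0015, -0.07, -0.001, 0, 0, 0.1, 255, 0.0015, -0.0765, -0.001, 0, 0, 0.1, 255, 0.0015, -0.0785, -0.001, 0, 0, 0.1, 255, 0.0015, -0.0785, -0.001, 0, 0, 0.1, 255, 0.0015, -0.0785, -0.001, 0, 0, 0.1, 255, 0.0015, -0.0785, -0.001, 0, 0, 0.1, 255])

```text
time: 13.92
tool_pos: [0.5692, -0.0244, 0.2741]
tcp_rot: [-1.169, 1.158, 0.915]
wrist_force: [0.1, 1.0, -1.0]
width: 0.262
```

```bash
python3 - <<'E'
from h import *
st(); cap('wrist','w10'); c=cap('scene','s10'); t=cap('top','t10')
cv2.imwrite('pics/c10.png',np.hstack([cv2.resize(c['frame'][150:270,210:310],(400,480),interpolation=cv2.INTER_CUBIC),cv2.resize(t['frame'][60:180,200:300],(400,480),interpolation=cv2.INTER_CUBIC)])[:,:,::-1])
E
sed -i 's/off=np.array.*/off=np.array([.005,-.083,0.])/' tgt.py
python3 tgt.py 0; python3 chk.py 10; sed -i "s/'top0','t5','scene0','s5'/'t5','t10','s5','s10'/" scope.py; python3 scope.py
```

```text
t 13.925 q [-0.073 -0.08   1.932 -0.025  1.09  -1.442] p [ 0.5692 -0.0244  0.2741] F [ 0.1  1.  -1. ] w 0.262
[[ 0.197 -0.962  0.191]
 [-0.037  0.188  0.982]
 [-0.98  -0.2    0.002]]
focus [ 0.65055311 -0.03905775  0.28585968] d [ 0.96205742 -0.18701878  0.19866933]
back 0.0
shift mm [-0.  -0.2  1.1] turn deg [-0.05  0.09  0.09]
t10 pred px [257.3 134.8] max g-r 24.0
t green px 256.9 141.4 23 [ 0.532  -0.0271  0.6311]
s10 pred px [252.1 208.2] max g-r 77.0
s green px 252.0 207.0 1 [ 0.6477 -0.0398  0.2881]
gap mm 2.3838859401506833
stone tri [ 0.6361 -0.0382  0.2747] in tool [ 0.0131 -0.0669 -0.0008]
focus-stone along d 0.0163 lateral z 0.0019 toolx -0.0081
bar top: toolx =  [ 0.024   0.0036 -0.0057] 8693 y range [-0.0194  0.0674]
side line z=a*y+b [ 0.0008 -0.0001] n 21 tail y max 0.06731659867416048
t5 296 elev,yaw [ 0.201 -0.195] rms 0.0017 mid [ 0.768  -0.0613  0.3093] len 0.0673
   black 136 [ 0.7105 -0.05    0.2974]
t10 291 elev,yaw [ 0.194 -0.178] rms 0.0017 mid [ 0.7679 -0.0618  0.3095] len 0.0672
   black 136 [ 0.7098 -0.0514  0.2979]
s5 130 elev,yaw [ 0.205 -0.181] rms 0.0008 mid [ 0.7636 -0.0604  0.3096] len 0.0738
   black 43 [ 0.7105 -0.0507  0.2984]
s10 140 elev,yaw [ 0.195 -0.189] rms 0.0009 mid [ 0.7638 -0.0607  0.3099] len 0.0737
   black 43 [ 0.7112 -0.0506  0.2993]
all [ 0.19015307 -0.19245278] 0.001578896354065343 point at mean [ 0.7651544  -0.06113306  0.30937115]
```

View pics/c10.png

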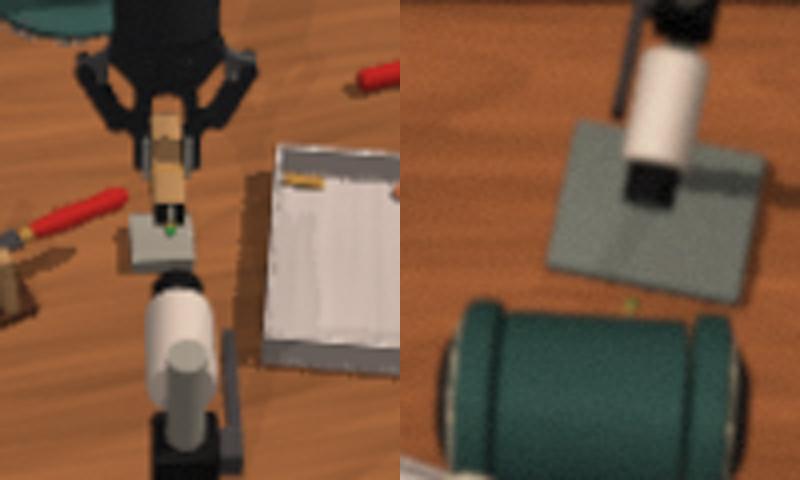

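View pics/w10.png

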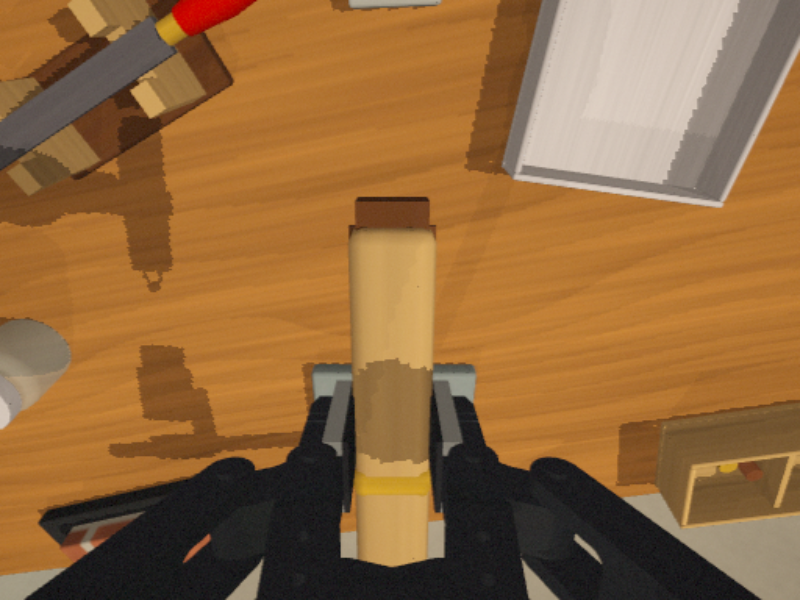

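```bash
python3 - <<'E'
from h import *
from tgt import focus,d,Rt,mid
T=load('t10');S=load('s10')
f=T['frame'].astype(int); print((f[130:142,250:264,1]-f[130:142,250:264,0])); f=S['frame'].astype(int); print((f[202:212,247:258,1]-f[202:212,247:258,0]))
def tri(a,b):
    (o1,a),(o2,b)=a,b; s=np.linalg.lstsq(np.stack([a,-b],1),o2-o1,rcond=None)[0]; p,q=o1+a*s[0],o2+b*s[1]; return (p+q)/2,np.linalg.norm(p-q)*1e3
p,g=tri(ray(T,257.2,136),ray(S,252.2,207.3)); print(p,g); e=focus-p; print(e@d,e@Rt[:,2],e@Rt[:,0])
# lens barrel front: same style, px from masks
def front(tag):
    c=load(tag); P=cloud(c); q=P-mid; t=q@d; rad=np.linalg.norm(q-t[...,None]*d,axis=-1)
    m=(c['frame'].max(-1)<70)&(rad<.03)&(t<-.03)&(t>-.08); print(tag,np.percentile(t[m],[0,1,3,10]).round(4),np.median(((P[m]-mid)@Rt[:,2])).round(4), P[m][:,2].max())
for t in ['t0' if 0 else 'top0','t9','t10','scene0','s10']: front(t)
E
```

```text
[[-43 -31 -25 -22 -18 -15 -11  -8  -5  -3   0  -3  -2  -2]
 [-55 -53 -47 -46 -45 -41 -38 -31 -20 -19 -14  -7  -3  -2]
 [-62 -59 -59 -56 -58 -56 -52 -51 -46 -43 -36 -31 -25 -21]
 [-64 -59 -60 -59 -60 -60 -57 -52 -52 -53 -53 -50 -46 -42]
 [-61 -59 -61 -60 -59 -56 -45 -36 -39 -47 -56 -57 -56 -53]
 [-61 -60 -62 -62 -59 -52 -35 -14 -12 -31 -55 -61 -59 -60]
 [-60 -61 -60 -62 -60 -51 -35 -20 -14 -31 -49 -59 -60 -61]
 [-54 -57 -58 -59 -58 -54 -43 -36 -31 -43 -54 -59 -58 -59]
 [-37 -39 -41 -44 -45 -43 -37 -28 -33 -45 -53 -54 -54 -52]
 [ -8 -12 -13 -14 -18 -17 -16 -11 -16 -28 -32 -33 -36 -33]
 [ 16  10  11  10   8   4   8   7   7  -1  -3  -1  -1  -4]
 [ 20  20  22  20  19  20  20  18  19  17  16  15  17  14]]
[[-51 -28  -3  -1  -3  -8  -5  -1  -1 -38 -53]
 [-29 -17  -2  -1  -2  -8  -5  -2  -1 -20 -31]
 [-10  -8  -4  -1  -2  -8  -6  -2  -1 -12 -29]
 [-10  -7  -3  -1 -17 -12 -11  -7  -2  -9 -25]
 [-10  -9  -7  -9 -10   5   0  -6  -7 -11 -21]
 [-11 -11 -10 -12  20  77  47  -2 -11 -11 -15]
 [-11 -11 -10 -10  10  43  29  -3 -10 -11  -9]
 [-11 -10 -11 -10  -5   2  -8 -11 -11 -11 -11]
 [-10 -10 -10 -11 -11 -11 -11 -11 -12 -11 -12]
 [-10 -10 -10 -11 -12 -10 -11 -12 -11 -10 -10]]
[ 0.64697725 -0.039459    0.28588298] 0.8794463110862889
0.0033605143194311606 0.0010762391281689395 0.0007049810864836717
top0 [-0.0588 -0.0585 -0.0582 -0.0576] -0.0003 0.3223991462290438
t9 [-0.0584 -0.0584 -0.0581 -0.0578] -0.0006 0.32180159528175584
t10 [-0.0586 -0.0585 -0.0584 -0.0576] -0.0005 0.3216376222272849
scene0 [-0.0574 -0.0572 -0.0568 -0.055 ] 0.0011 0.3205741566956766
s10 [-0.0571 -0.057  -0.0568 -0.056 ] 0.0012 0.32007401343649183
```

>>> step_arm(targets=[0, -0.001, 0.001, 0, 0, 0, 255, 0, -0.001, 0.001, 0, 0, 0, 255, 0, -0.001, 0.001, 0, 0, 0, 255, 0, -0.001, 0.001, 0, 0, 0, 255, 0, -0.001, 0.001, 0, 0, 0, 255, 0, -0.001, 0.001, 0, 0, 0, 255])

```text
time: 14.82
tool_pos: [0.5706, -0.0236, 0.2744]
tcp_rot: [-1.169, 1.158, 0.915]
wrist_force: [0.0, 0.1, -1.3]
width: 0.266
```

```bash
python3 tgt.py 0; python3 - <<'E'
from h import *
st(); print(bot.read_state()['joint_vel'].round(4)); cap('scene','s11')
E
```

```text
focus [ 0.65055311 -0.03905775  0.28585968] d [ 0.96205742 -0.18701878  0.19866933]
back 0.0
shift mm [-0.1  0.9  0.1] turn deg [-0.05  0.09  0.08]
t 14.825 q [-0.072 -0.078  1.929 -0.025  1.09  -1.441] p [ 0.5706 -0.0236  0.2744] F [ 0.   0.1 -1.3] w 0.266
[[ 0.197 -0.962  0.191]
 [-0.037  0.188  0.982]
 [-0.98  -0.2    0.002]]
[-0.0012  0.0011  0.0002 -0.0001  0.0003 -0.0022]
```

View pics/s11.png

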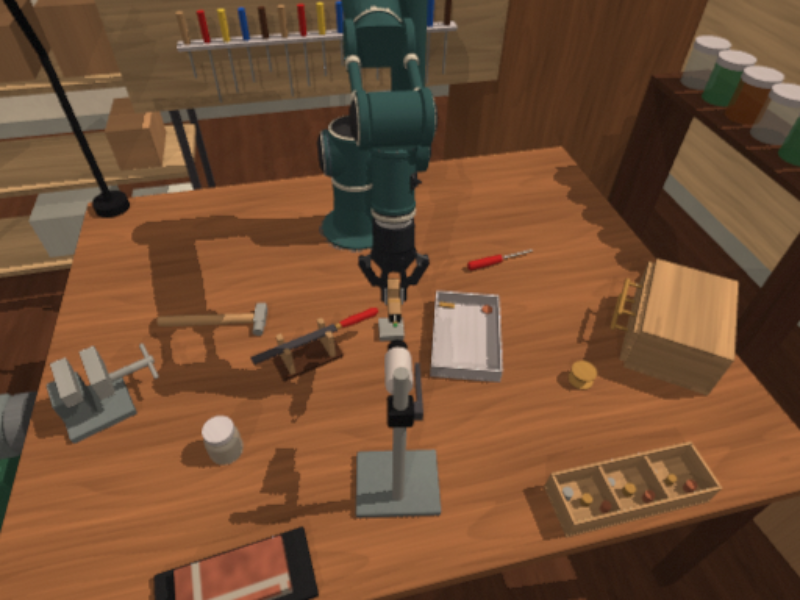

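The view shows the clamp held in line with the lens, with the stone at (396,322) and the barrel at (397,348). The file is in the rest and everything else is unmoved, so I'm handing in.

```bash
python3 -c "
from h import *
print(bot.finish_job())"
```

```text
the job is handed in; nothing more can be done
None
```

I put the file in both notches of the rest and hold the ring clamp up to the inspection camera with the stone towards the lens. The job was handed in about 15 s into the 58 s.

- **File:** after release it lies level, with the blade top at 75.7 mm against 76 mm expected. It is about 1–2 mm from centred, with the handle to the +y side.
- **Clamp:** by the arm's pose, the stone tip is within about 1 mm of the focus point, and the clamp's axis within about 0.1° of my measured line of sight. That line is itself only good to about 0.01 rad.
- **Final state:** the arm was still and the wrist force was about 1 N. In the pictures nothing else on the bench had moved.

Two checks were off:
- **Stone position:** two-camera triangulation, taken before the last 1 mm correction and not repeated, put the visible stone centre about 3 mm short of the focus. I put this down to the tip standing ahead of the visible centre, plus pixel error. An automatic version of this check mistook the arm for the stone, so I redid it with pixels I picked by hand.
- **Camera head:** the top and scene views disagreed by about 4 mm along its length, so I used their average. The lens front they gave agreed with it to 1–3 mm.

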